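Turn the hex key end for end and pull the prop's clamp screw tight

TASK

The clamp screw of the bench prop has been spun in with the long arm of the hex key, and the key still sticks in it. Pull the key out, turn it end for end so that its short arm sits fully home in the screw, and with the long arm as the lever tighten the screw clockwise until it comes up solid. Then ease the lever back just enough to free the key, leaving the screw tight, take the key out and lay it flat in the tray on the cylinder head, without shifting the spray can, the oil filter or the little bottle.

Things in the scene. Friction and masses are not known exactly. Their poses are not given: they have to be found in the camera images.
- hex_key: Steel L-shaped hex key, 0.42 kg, bar 17 mm across flats. Origin: corner where the arms' centre lines meet. Long arm along its +x to 170 mm, short arm along +y to 66 mm, z normal to the L; flats face sideways in the plane of the L, edges up and down. Starts with the long arm 19 mm deep in the screw, short arm to the left, drooping a little and sagging 0.1 rad in its play.
- long_tip (a point): Centre of the end face of the key's long arm, 170 mm from its origin; same axes as the key
- short_tip (a point): Centre of the end face of the key's short arm, 66 mm from its origin; same axes as the key
- stand: Grey bench prop bolted down: foot 92 mm across, upright split tube 51 mm across to z = 197, on it a bar with a V head to z = 257 (52 mm in x, 34 in y). Origin: tube's axis at bench level. Two clamp ears point to -y, to y = -79, with the screw through them along x, axis at y = -57, z = 175 mm; its head faces -x (the robot), face at x = -42 mm.
- clamp_screw (a joint): Turn of the clamp screw in rad about the stand's +x; grows clockwise seen from the robot (tightening). Starts between -0.27 and -0.13, comes up solid at 0.42. Stiff: 0.9 N m. At 0 two of the socket's corners stand straight up and down and a key in it has its L level; the key's L rolls with this angle, with 0.08 rad of play. Under load the key leads the screw by 0.2 rad and binds.
- socket_floor (a point): Centre of the floor of the screw's hexagon socket; the screw's axis runs through it along the stand's x. Socket 17.7 mm across flats (21.3 at the bevelled mouth), 20 mm deep, in a black screw head 33 mm across; the mouth lies 20 mm from here towards the stand's -x. Fully home: short tip within 8 mm of this point. A bound key comes free when the lever is eased back 0.25 rad.
- tray: Shallow level steel tool tray with a black ribbed rubber mat, 120 x 220 x 20 mm, fixed by a magnet foot on the grey cylinder head (165 x 371 mm, long side along world y, centre x = 0.52, y = -0.03, top sloping up to z = 0.127 at the back) left of the stand. Origin: centre of its underside; long side along its y. Mat 6 mm higher, inside 112 x 212 mm. The key's centre lines lie 10 mm above the mat.
- spray_can: Spray can standing right of the stand, 59 mm across, 215 mm high; origin under its centre. Must not be shifted.
- oil_filter: Blue spin-on oil filter standing behind the stand, 66 mm across, 79 mm high; origin under its centre. Must not be shifted.
- drip_bottle: Little blue bottle standing in front of the stand under the key, 40 mm across, 85 mm high; origin under its centre. Must not be shifted.

How it is judged:
On the way, in this order (a step that is already met when the one before it is completed fails the run):
1. the key has been turned end for end: its short arm sits home in the screw, which is not yet turned (distance between short_tip and socket_floor below 0.008 m and angle between the y axis of hex_key and the x axis of stand, either way round below 0.2 rad and value of joint clamp_screw below 0 rad), for 0.2 s.
2. the screw has been turned up solid with the short arm still home in it (distance between short_tip and socket_floor below 0.008 m and angle between the y axis of hex_key and the x axis of stand, either way round below 0.2 rad and value of joint clamp_screw above 0.37 rad), for 0.2 s.
At the end, for the whole second after the job is handed in: The clamp screw is up solid (above 0.37 rad of 0.42) and the key lies still and flat in the tray: corner and both tips inside its rim and less than 24 mm above its underside (value of joint clamp_screw above 0.37 rad and x of hex_key in the frame of tray between -0.055 and 0.055 m and y of hex_key in the frame of tray between -0.105 and 0.105 m and z of each of hex_key, long_tip, short_tip in the frame of tray below 0.024 m and x of long_tip in the frame of tray between -0.055 and 0.055 m and y of long_tip in the frame of tray between -0.105 and 0.105 m and x of short_tip in the frame of tray between -0.055 and 0.055 m and y of short_tip in the frame of tray between -0.105 and 0.105 m and linear speed of hex_key below 0.02 m/s); the robot touches nothing.
It fails at once if the spray can is shifted more than 25 mm or tipped (distance of spray_can from where it was at the start of the episode above 0.025 m or angle between spray_can's own z axis and vertical above 0.3 rad).
It fails at once if the oil filter is shifted more than 25 mm or tipped (distance of oil_filter from where it was at the start of the episode above 0.025 m or angle between oil_filter's own z axis and vertical above 0.3 rad).
It fails at once if the little bottle is shifted more than 25 mm or tipped (distance of drip_bottle from where it was at the start of the episode above 0.025 m or angle between drip_bottle's own z axis and vertical above 0.3 rad).
It fails at once if the key is dropped or flung (over 1.2 m/s) (linear speed of hex_key above 1.2 m/s).
It also fails if it takes over 72 s, if anything falls off the work surface, if the arm or the gripper's body presses on something with over 40 N, if the wrist force passes 120 N, or if a joint passes its speed limit or range.

ROBOT

A 7-joint arm with a two-finger parallel gripper is mounted at the origin on a cart in front of the work surface, level with it; the furniture and walls round the work are solid. World frame = base frame: x ahead of the robot, y to its left, z up, the work surface at z = 0. Lengths are in m, angles in rad, forces in N, time in s.
With the tool pointing down it reaches from about 0.35 to 0.9 m from the base axis. Payload 8.1 kg.
Tool frame: the origin (TCP) lies at the very end of the fingers, on their centre line; the grasp point (between the pads) lies 19 mm behind it (arm.tcp_to_grasp is the distance from the TCP to the grasp point, in m); z points along the fingers, y is the line along which they close (so a half turn about z gives the same grasp; the last joint's range is limited). The gripper opens to 92 mm and grips with 3 to 60 N. Pads are 19 mm wide; open, the fingers measure 130 mm over their backs; the gripper's body (75 mm by 190 mm) begins 47 mm behind the grasp point.
Start: joints at [1.06, 0.434, 0.025, 1.573, -0.012, 1.134, -0.075], TCP at [0.248, -0.574, 0.227] pointing down, gripper open.
Joint ranges: [-2.62, 2.62], [-0.44, 2.09], [-1.27, 1.32], [0.08, 2.57], [-1.32, 4.46], [0.12, 2], [-2.74, 2.74]. Speed limits (rad/s): [2.22, 2.22, 3.01, 3.01, 3.14, 3.14, 3.14].

INTERFACE

Orientations are given as a rotation vector (axis times angle).
In Python, from cell import arm gives the robot as it stands.
- The arm moves only by the shell command python3 nudge.py 'ROWS' [FORCE]. ROWS is a JSON list of rows, 1 to 10 of them, each of 5 numbers: dx, dy, dz in m, then a turn about the tool's z in rad, then the opening from 0.0 (shut) to 1.0 (fully open); each row shifts and turns the commanded pose from where the row before left it, along the tool's axes as they then stand; what a row does not reach is not made up. A row lasts 1/10 s, in which the tool goes at most 0.05 m and 0.15 rad, less where a joint would pass 70% of its speed; a pose out of reach is approached as far as the arm can. The fingers move at their own pace and stop on an object; FORCE is the grip in N (left out, the last holds). Time passes only in rows, so rows that do not move let the fingers close. It prints the time, the measured TCP pose, the force, the opening and the grip force at its end.
- arm.observe(): the state, without advancing time (a new reading comes with each control period).
- arm.get_image(name): name is "scene" or "top" or "wrist"; returns a dict with "image" (384x512x3 uint8, blue, green, red), "fx", "fy", "cx", "cy" (pixels), "cam_to_world" (4x4, takes a point from camera to world coordinates); the wrist camera has in their place "mount" (4x4, takes a point from camera to tool coordinates, whose origin is the TCP and whose axes are the flange's). Camera axes: x right, y down, z forward; pixel columns grow to the right and rows downward; lengths in m; the calibration is good to about 2 mm. A picture is of the moment at which its call begins: read the wrist's pose just before it. There is no depth.
- arm.sign_off(): hands the job in; it is judged then, once.
The state is a dict: "clock": time; "joints": joint angles; "dq": joint speeds; "joint_efforts": joint torques, N m; "position": TCP position; "ee_rot": TCP orientation; "force": force on the tool from outside, world axes, zero at the start; "ft_torque": the same for the moment, N m; "width": opening from 0.0 (shut) to 1.0 (fully open); "gripper_force": force on a finger pad.
Only numpy, scipy, OpenCV 4.12 (cv2) and the standard library are available. Lean on these libraries where they do the work, as an engineer would, in place of code of your own. Each camera call takes 0.05 s, during which the arm holds its last target. There are 200 camera calls.

## Working session

There is one attempt and no reset: what is moved stays moved. The work goes in short steps, Python scripts to look and compute and a shell command to move; the robot and the scene stay as the last step left them, time stands still between calls to the robot, and variables do not carry over. Pictures are saved under pics/ and viewed, at most 10 in all, crops included, and the job is handed in when it is done.

```bash
ls; mkdir -p pics
python3 - <<'E'
from cell import arm
import cv2,numpy as np
o=arm.observe(); print({k:np.round(v,3).tolist() for k,v in o.items()})
for n in("scene","top"):
    d=arm.get_image(n); cv2.imwrite(f"pics/{n}0.png",d["image"]); print(n,d["fx"],d["cx"],d["cy"],np.round(d["cam_to_world"],3).tolist())
d=arm.get_image("wrist");print(np.round(d["mount"],3).tolist(),d["fx"])
cv2.imwrite("pics/wrist0.png",d["image"])
E
```

```text
cell.py
nudge.py
pics
{'clock': 0.0, 'joints': [1.06, 0.435, 0.025, 1.574, -0.012, 1.134, -0.075], 'dq': [-0.0, -0.0, -0.0, 0.001, -0.001, -0.002, 0.0], 'joint_efforts': [-0.002, -66.786, 0.984, -31.445, -0.061, 0.043, 0.0], 'position': [0.248, -0.573, 0.226], 'ee_rot': [-3.075, -0.636, 0.001], 'force': [0.564, 0.025, 0.344], 'ft_torque': [0.017, -0.005, 0.005], 'gripper_force': 0.0, 'width': 1.0}
scene 458.0492597669161 251.1653438105752 183.4748702580047 [[-0.661, -0.393, 0.639, -0.041], [-0.75, 0.345, -0.564, 0.38], [0.001, -0.852, -0.523, 0.662], [0.0, 0.0, 0.0, 1.0]]
top 493.67388782055605 254.97373649117782 190.4795439595282 [[0.008, -0.989, 0.149, 0.388], [-1.0, -0.007, 0.011, -0.214], [-0.01, -0.149, -0.989, 1.375], [0.0, 0.0, 0.0, 1.0]]
[[-0.0, -0.957, -0.291, 0.08], [1.0, -0.0, -0.0, 0.001], [-0.0, -0.291, 0.957, -0.158], [0.0, 0.0, 0.0, 1.0]] 282.6970403303459
```
Rows: dx,dy,dz, and turn about tool's z only. So the tool always points down? Rotation only about tool z. So the tool stays pointing down (tool z never changes). OK so gripping from above always.

Run:
```python
import cv2,numpy as np
for n in("scene","top"):
    i=cv2.imread(f"pics/{n}0.png"); cv2.imwrite(f"pics/{n}0b.png",cv2.resize(i,(800,600),interpolation=cv2.INTER_CUBIC))
```

View pics/scene0b.png

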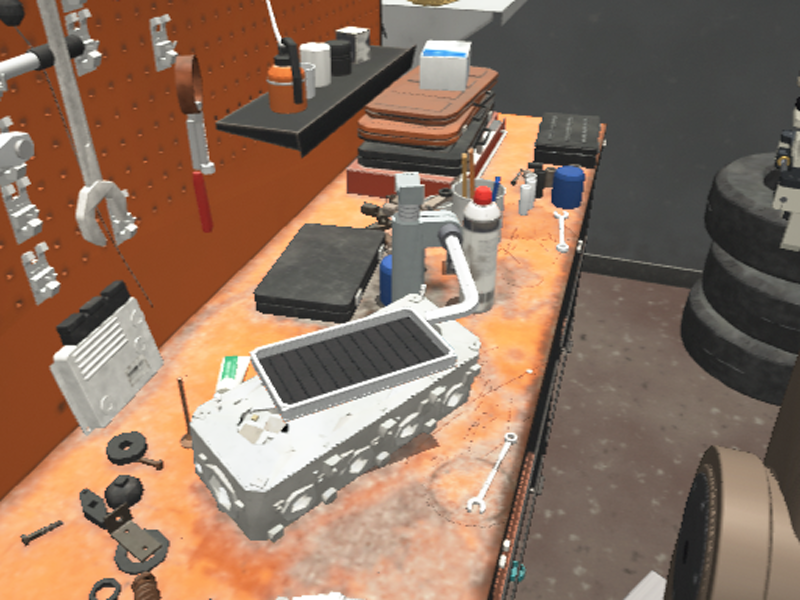

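View pics/top0b.png

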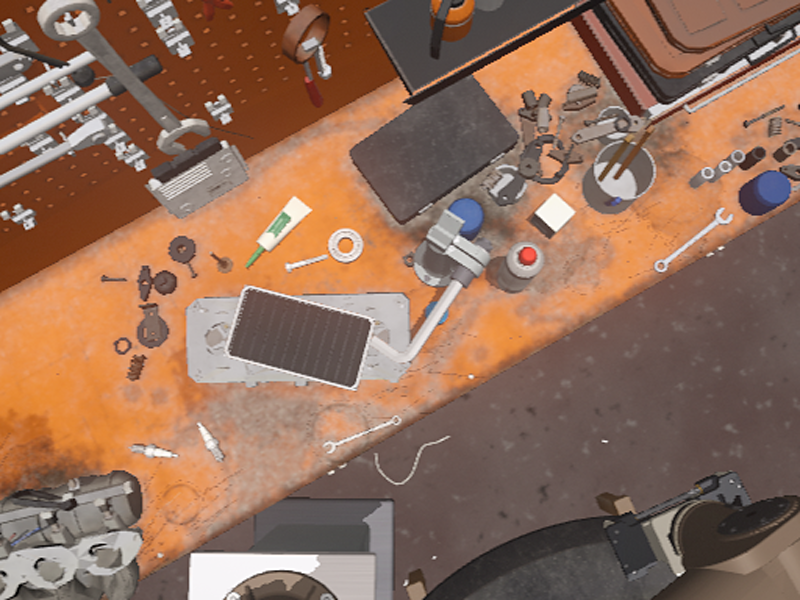

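```bash
cat > h.py <<'E'
import numpy as np,cv2
from cell import arm
def ray(d,u,v):
    T=np.array(d["cam_to_world"]); r=T[:3,:3]@np.array([(u-d["cx"])/d["fx"],(v-d["cy"])/d["fy"],1]); return T[:3,3],r
def atz(d,u,v,z):
    o,r=ray(d,u,v); return o+r*(z-o[2])/r[2]
def proj(d,P):
    T=np.array(d["cam_to_world"]); q=T[:3,:3].T@(np.array(P)-T[:3,3]); return np.array([d["cx"]+d["fx"]*q[0]/q[2],d["cy"]+d["fy"]*q[1]/q[2]])
def tri(d1,p1,d2,p2):
    o1,r1=ray(d1,*p1);o2,r2=ray(d2,*p2); s=np.linalg.lstsq(np.c_[r1,-r2],o2-o1,rcond=None)[0]
    a,b=o1+r1*s[0],o2+r2*s[1]; return (a+b)/2,np.linalg.norm(a-b)
def crop(img,u0,v0,k,w=800,h=600):
    c=img[v0:v0+int(h/k),u0:u0+int(w/k)]; return cv2.resize(c,None,fx=k,fy=k,interpolation=cv2.INTER_CUBIC)
E
python3 - <<'E'
import pickle
from h import *
t=arm.get_image("top");s=arm.get_image("scene");pickle.dump((t,s),open("cal.pkl","wb"))
cv2.imwrite("pics/t1.png",crop(t["image"],210,110,5)); cv2.imwrite("pics/s1.png",crop(s["image"],180,100,5))
E
```

```text
(no output)
```

View pics/t1.png

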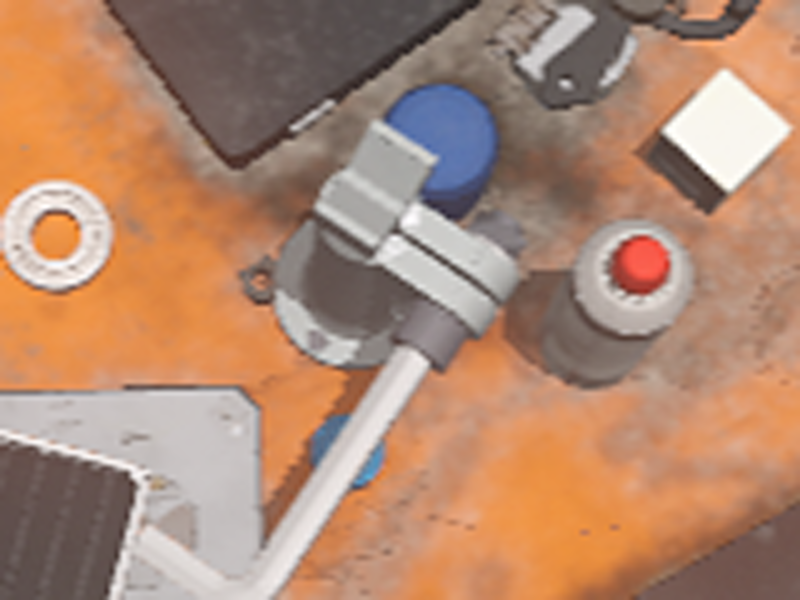

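View pics/s1.png

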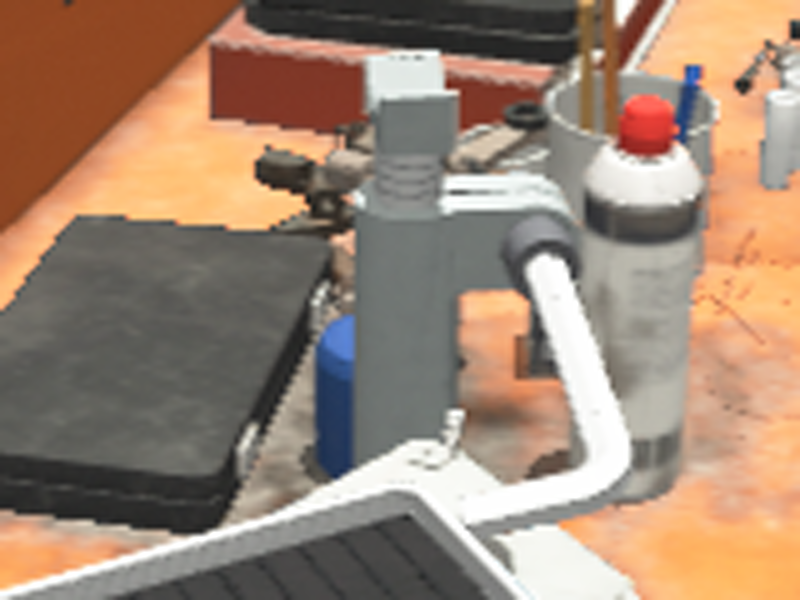

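Run:
```python
import pickle
from h import *
from scipy.optimize import least_squares
t,s=pickle.load(open("cal.pkl","rb"))
T=lambda u,v:(210+u/5,110+v/5)
S=lambda u,v:(180+u/5,100+v/5)
f=lambda u,v:(u/1.5625,v/1.5625)
np.set_printoptions(precision=4,suppress=True)
print("face",tri(t,T(419,354),s,S(537,255)))
print("can",atz(t,*T(640,265),.215),tri(t,T(640,265),s,S(648,105)))
print("filter",atz(t,*T(443,135),.079)); print("bottle",atz(t,*T(348,455),.085))
def loc(p,P):
    c,q=np.cos(p[2]),np.sin(p[2]); return np.array([p[0]+c*P[0]-q*P[1],p[1]+q*P[0]+c*P[1],P[2]])
pts=[(t,T(397,338),(-.042,-.0405,.175)),(t,T(441,370),(-.042,-.0735,.175)),(s,S(537,255),(-.042,-.057,.175)),
(t,T(376,184),(0,0,.252)),(t,T(408,140),(.026,0,.257)),(t,T(344,227),(-.026,0,.257))]
def r(p):
    o=[proj(d,loc(p,P))-q for d,q,P in pts]
    o.append([proj(s,loc(p,(0,0,.15)))[0]-(180+407/5)])
    return np.concatenate(o)
q=least_squares(r,[.65,-.15,-.6]); print("stand",q.x,np.round(q.fun,1)); print("socket",loc(q.x,(-.042,-.057,.175)))
print("corner",tri(t,f(404,360),s,f(474,312)),"tip",tri(t,f(372,337),s,f(428,318)))
for a,b in(((243,288),(252,354)),((374,321),(407,310)),((357,387),(455,352)),((229,354),(285,412))): print("tray",tri(t,f(*a),s,f(*b)))
print(arm.observe()["clock"])
```

```text
face (array([ 0.5939, -0.294 ,  0.1818]), np.float64(0.005496339375203287))
can [ 0.6301 -0.3993  0.215 ] (array([ 0.6301, -0.3999,  0.2131]), np.float64(0.0009340257710157296))
filter [ 0.7293 -0.3161  0.079 ]
bottle [ 0.5542 -0.2648  0.085 ]
stand [ 0.6604 -0.2712 -0.5805] [-1.4 -0.9  1.   0.   1.6  2.6 -0.  -0.1 -0.2 -0.9  0.3 -0.1 -0.2]
socket [ 0.594  -0.2958  0.175 ]
corner (array([ 0.4708, -0.2113,  0.148 ]), np.float64(0.0034172746896357796)) tip (array([ 0.5064, -0.1608,  0.1434]), np.float64(0.0065445709377097375))
tray (array([0.5863, 0.0508, 0.1448]), np.float64(0.001346295947463615))
tray (array([ 0.5369, -0.1597,  0.1401]), np.float64(0.004961770745585551))
tray (array([ 0.429 , -0.1359,  0.1438]), np.float64(8.239860473975878e-05))
tray (array([0.4814, 0.0729, 0.1355]), np.float64(0.002883845762089067))
0.25
```

Run:
```python
import pickle
from h import *
t,s=pickle.load(open("cal.pkl","rb"))
a=crop(t["image"],130,170,4,800,300);b=crop(s["image"],155,180,4,800,300)
cv2.imwrite("pics/ts2.png",np.vstack([a,b]))
```

```text
(no output)
```

View pics/ts2.png

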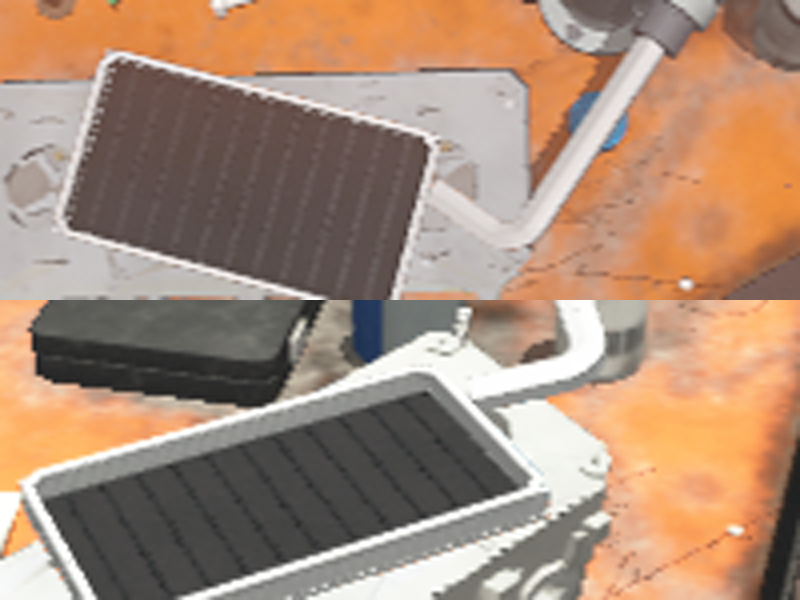

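The top view and crops show the key running from its corner at about (404,360) in the 800-px picture to the screw head at (468,270). Its short arm ends beside the tray rim at (372,337). The measured lengths match the given ones: 151 mm from corner to screw face, and a tray about 216 mm long. I'll raise and turn the tool first.

```bash
cat >> h.py <<'E'
from scipy.spatial.transform import Rotation as R
np.set_printoptions(precision=4,suppress=True)
YAW=-0.59; FACE=np.array([.594,-.295,.175])
ex=np.array([np.cos(YAW),np.sin(YAW),0]); ey=np.array([-ex[1],ex[0],0]); ez=np.array([0,0,1.])
def st(x,y,z): # stand-frame-like: offset from screw face centre
    return FACE+x*ex+y*ey+z*ez
def go(P,yaw=None):
    o=arm.observe(); M=R.from_rotvec(o["ee_rot"]).as_matrix(); cy=np.arctan2(M[1,0],M[0,0])
    print("t",o["clock"],"pos",np.array(o["position"]),"yaw",round(cy,4),"z",M[:,2],"F",np.array(o["force"]),"j",np.array(o["joints"]),"w",o["width"],o["gripper_force"])
    if yaw is not None:
        dt=-((yaw-cy+np.pi)%(2*np.pi)-np.pi); print("turn",round(dt,4))
    print("d now",M.T@(np.array(P)-o["position"]))
    return o
E
python3 nudge.py '[[0,0,-0.01,-0.15,0.6],[0,0,-0.01,-0.15,0.6],[0,0,-0.01,-0.15,0.6],[0,0,-0.01,-0.15,0.6],[0,0,-0.01,-0.15,0.6],[0,0,-0.01,-0.15,0.6],[0,0,-0.01,-0.15,0.6],[0,0,0,-0.15,0.6],[0,0,0,-0.15,0.6],[0,0,0,-0.15,0.6]]' 40
python3 -c "
from h import *
go([.521,-.245,.30],-.59+np.pi)"
```

```text
clock: 1.25
position: [0.2477, -0.5737, 0.2967]
ee_rot: [-1.81, -2.568, -0.0]
force: [-0.9, -1.1, 0.3]
width: 0.601
gripper_force: 0.0
t 1.25 pos [ 0.2477 -0.5737  0.2967] yaw 1.9138 z [-0.0001  0.0001 -1.    ] F [-0.9233 -1.138   0.3154] j [ 1.2718  0.4109 -0.2877  1.4474  0.1179  1.3003  1.3182] w 0.600932379291944 0.0
turn -0.6378
d now [ 0.2177  0.3679 -0.0033]
```

```bash
python3 nudge.py '[[0.022,0.037,0,0,0.6],[0.022,0.037,0,0,0.6],[0.022,0.037,0,0,0.6],[0.022,0.037,0,0,0.6],[0.022,0.037,0,0,0.6],[0.022,0.037,0,0,0.6],[0.022,0.037,0,0,0.6],[0.022,0.037,0,0,0.6],[0.022,0.037,0,0,0.6],[0.022,0.037,0,0,0.6]]'
python3 nudge.py '[[0,0,0,-0.13,0.6],[0,0,0,-0.13,0.6],[0,0,0,-0.13,0.6],[0,0,0,-0.13,0.6],[0,0,0,-0.118,0.6],[0,0,0,0,0.6]]'
python3 - <<'E'
from h import *
go([.521,-.245,.21],-.59+np.pi)
d=arm.get_image("wrist"); print(d["fx"],d["cx"],d["cy"]); cv2.imwrite("pics/w1.png",cv2.resize(d["image"],None,fx=1.5625,fy=1.5625))
E
```

```text
clock: 2.25
position: [0.5251, -0.2425, 0.2968]
ee_rot: [1.818, 2.562, -0.0]
force: [0.9, -0.7, -1.0]
width: 0.603
gripper_force: 0.0
clock: 2.85
position: [0.5242, -0.244, 0.2966]
ee_rot: [-0.92, -3.004, -0.0]
force: [-0.5, 0.5, -0.2]
width: 0.6
gripper_force: 0.0
t 2.85 pos [ 0.5242 -0.244   0.2966] yaw 2.5473 z [-0.0003  0.0002 -1.    ] F [-0.4502  0.5478 -0.1759] j [ 0.7596  0.3728 -0.581   1.548   0.2098  1.284   1.1272] w 0.6003468971067519 0.0
turn -0.0043
d now [ 0.002  -0.0026  0.0866]
282.6970403303459 255.42428455156096 192.26579744828751
```

View pics/w1.png

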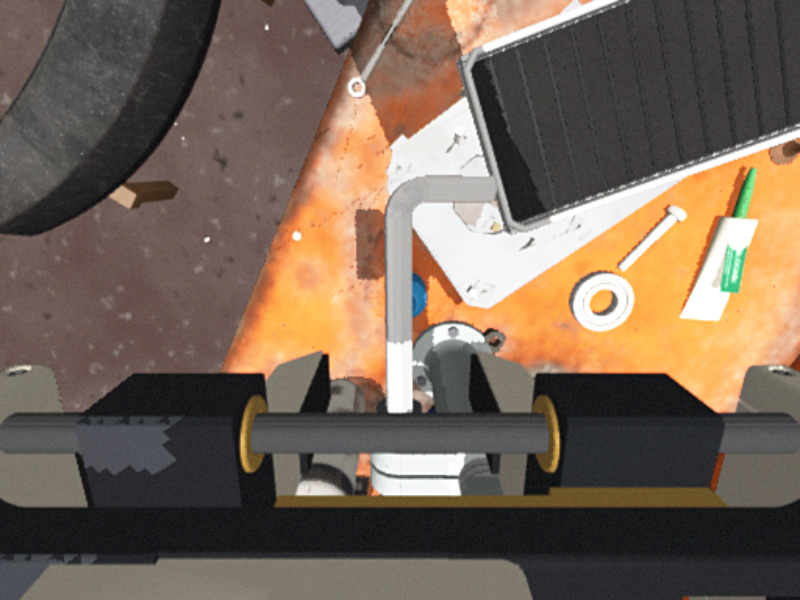

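The wrist view shows the long arm vertical at column 400, centred between the fingers, with its corner at (400,190). The short tip at (497,190) is right beside the tray rim. I'll descend, grip, then level the key to lift the tip before pulling.

```bash
python3 nudge.py '[[0,0,0.03,0,0.6],[0,0,0.03,0,0.6],[0,0,0.03,0,0.6],[0,0,0.03,0,0.6],[0,0,0.02,0,0.6],[0,0,0.016,0,0.6],[0,0,0,0,0.6],[0,0,0,0,0],[0,0,0,0,0],[0,0,0,0,0]]' 30
python3 nudge.py '[[0,0,0,0,0],[0,0,0,0,0],[0,0,-0.003,0,0],[0,0,-0.003,0,0],[0,0,-0.002,0,0],[0,0,0,0,0]]'
python3 -c "
from h import *
go([.521,-.245,.21],-.59+np.pi)"
```

```text
clock: 3.9
position: [0.525, -0.244, 0.1418]
ee_rot: [0.923, 3.001, -0.0]
force: [0.3, 0.2, -0.2]
width: 0.386
gripper_force: 0.0
clock: 4.5
position: [0.5237, -0.2435, 0.1484]
ee_rot: [-0.922, -3.002, -0.0]
force: [-1.7, -0.6, -6.7]
width: 0.187
gripper_force: 30.0
t 4.5 pos [ 0.5237 -0.2435  0.1484] yaw 2.5457 z [-0.0014  0.0006 -1.    ] F [-1.663  -0.6307 -6.6595] j [ 0.729   0.4975 -0.5454  1.7514  0.3026  0.9788  1.0412] w 0.1866911258030986 30.005306527018547
turn -0.0059
d now [ 0.0015 -0.0027 -0.0616]
```

```bash
python3 nudge.py '[[0.004,0,0,0,0],[0.006,0,0,0,0],[0.006,0,0,0,0],[0.006,0,-0.001,0,0],[0.006,0,-0.002,0,0],[0.008,0,-0.008,0,0],[0.01,0,-0.012,0,0],[0.01,0,-0.015,0,0],[0.01,0,-0.015,0,0],[0,0,0,0,0]]'
python3 - <<'E'
from h import *
go([.521,-.245,.21],-.59+np.pi)
for n in("top","scene"):
    d=arm.get_image(n); cv2.imwrite("pics/%s2.png"%n,d["image"])
a=crop(cv2.imread("pics/top2.png"),180,150,4,800,300);b=crop(cv2.imread("pics/scene2.png"),190,110,4,800,300)
cv2.imwrite("pics/ts3.png",np.vstack([a,b]))
E
```

```text
clock: 5.5
position: [0.4699, -0.2059, 0.2046]
ee_rot: [0.92, 3.0, -0.001]
force: [-0.4, 0.6, -5.5]
width: 0.187
gripper_force: 30.0
t 5.5 pos [ 0.4699 -0.2059  0.2046] yaw 2.5467 z [ 0.0033 -0.0019 -1.    ] F [-0.3557  0.6442 -5.5026] j [ 0.7762  0.3388 -0.5982  1.8383  0.2219  1.0273  1.0653] w 0.1867353753404628 29.996747821569443
turn -0.0049
d now [-0.0642 -0.0037 -0.0051]
```

View pics/ts3.png

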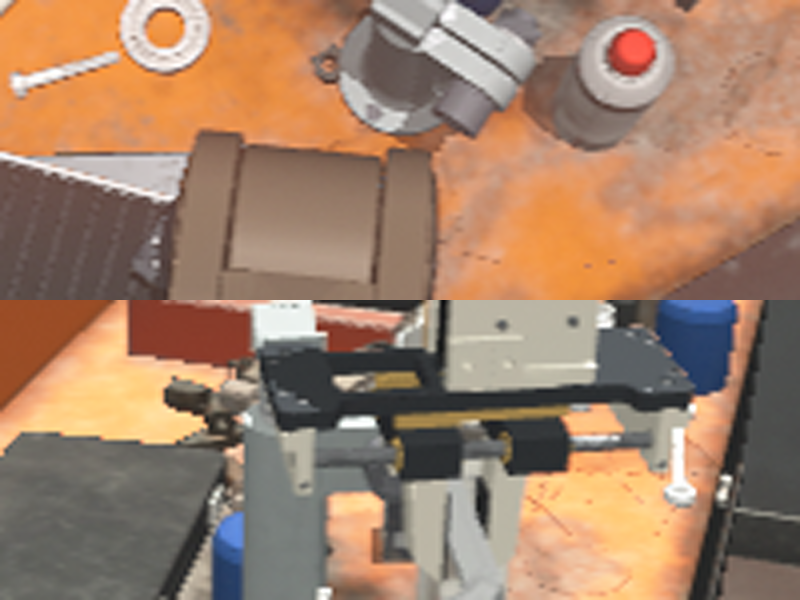

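```bash
python3 nudge.py '[[0.01,0,-0.01,0,0],[0.01,0,-0.01,0,0],[0,0,0,0.12,0],[0,0,0,0.15,0],[0,0,0,0.15,0],[0,0,0,0.15,0],[0,0,0,0.15,0],[0,0,0,0.15,0],[0,0,0,0.15,0],[0,0,0,0.15,0]]'
python3 nudge.py '[[0,0,0,0.15,0],[0,0,0,0.15,0],[0,0,0,0.1,0],[0,0,0,0,0]]'
python3 - <<'E'
from h import *
go(st(-.085,-.06,.18-.019),-.594+np.pi/2)
d=arm.get_image("wrist"); cv2.imwrite("pics/w2.png",cv2.resize(d["image"],None,fx=1.5625,fy=1.5625))
E
```

```text
clock: 6.6
position: [0.4527, -0.195, 0.2222]
ee_rot: [-2.433, -1.987, -0.0]
force: [-0.6, 0.2, -5.0]
width: 0.185
gripper_force: 30.0
clock: 7.0
position: [0.4529, -0.195, 0.2222]
ee_rot: [-2.776, -1.471, -0.0]
force: [0.5, 0.1, -5.2]
width: 0.187
gripper_force: 30.0
t 7.0 pos [ 0.4529 -0.195   0.2222] yaw 0.9747 z [ 0.0002  0.0002 -1.    ] F [ 0.5393  0.0825 -5.2311] j [ 0.5679  0.25   -0.3279  1.8715  0.0925  1.0346 -0.3939] w 0.1872165555664524 29.99889448285103
turn -0.0021
d now [-0.064   0.0883 -0.1138]
```

View pics/w2.png

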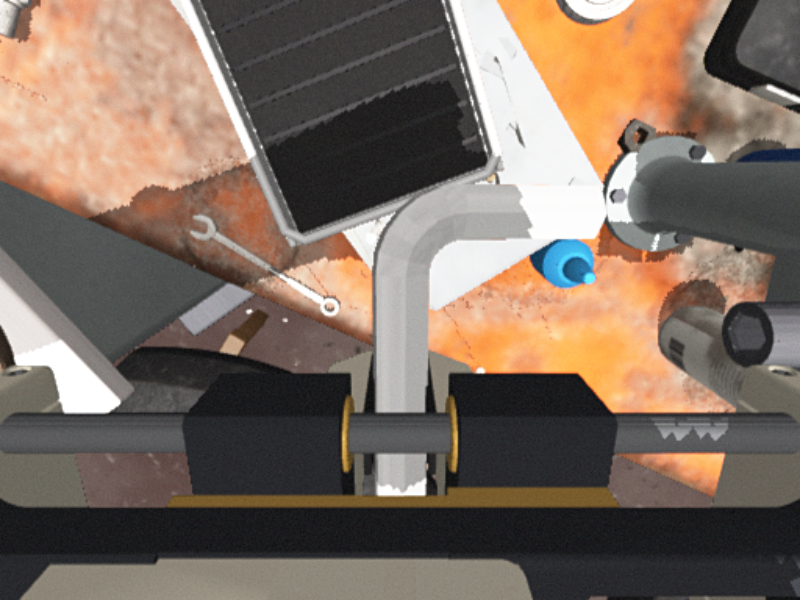

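```bash
cat >> h.py <<'E'
def wcam(d,o):
    M=np.eye(4);M[:3,:3]=R.from_rotvec(o["ee_rot"]).as_matrix();M[:3,3]=o["position"]
    d=dict(d);d["cam_to_world"]=M@np.array(d["mount"]);return d
E
python3 - <<'E'
from h import *
o=go(st(-.085,-.066,-.006-.019+.012),-.594+np.pi/2)
d=arm.get_image("wrist"); w=wcam(d,o); k=1.5625
g=d["image"]; c=crop(g,440,180,11,800,600); cv2.imwrite("pics/w2c.png",c)
tz=o["position"][2]+.0123
P=[atz(w,402/k,212/k,tz),atz(w,605/k,212/k,tz)]; print("corner,tip",P, np.linalg.norm(P[1]-P[0]))
S=atz(w,748/k,333/k,.175); print("mouth",S,"FACE",FACE,"proj FACE",proj(w,FACE)*k)
print("stand frame of mouth rel FACE",(S-FACE)@ex,(S-FACE)@ey)
M=np.array(w["cam_to_world"])[:3,3]; print("cam",M)
E
```

```text
t 7.05 pos [ 0.4529 -0.195   0.2221] yaw 0.9785 z [ 0.0001  0.0001 -1.    ] F [ 0.1479  1.156  -5.2769] j [ 0.5684  0.2503 -0.3284  1.8714  0.0929  1.0346 -0.3904] w 0.19037119278292094 29.997343495488167
turn 0.0017
d now [-0.0704  0.088   0.0601]
corner,tip [array([ 0.4908, -0.1427,  0.2344]), array([ 0.5455, -0.1795,  0.2344])] 0.06603900142150625
mouth [ 0.5975 -0.293   0.175 ] FACE [ 0.594 -0.295  0.175] proj FACE [742.7489 339.8016]
stand frame of mouth rel FACE 0.001799247193018815 0.0036263068639503493
cam [ 0.4978 -0.1302  0.3802]
```

View pics/w2c.png

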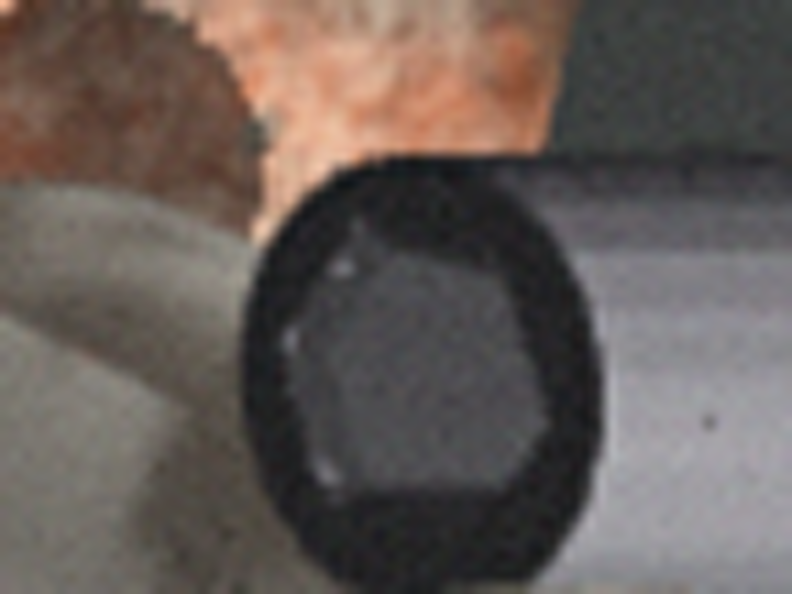

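```bash
sed -i 's/FACE=np.array(.*/FACE=np.array([.597,-.2925,.175])/' h.py
python3 - <<'E'
from h import *
o=go(st(-.085,-.066,-.019+.007),-.594+np.pi/2)
d=arm.get_image("wrist"); w=wcam(d,o)
cc=proj(w,FACE); off=np.array([478.4,213.8])-cc
for dep,af in((0,.0213),(.002,.0177)):
  for ph in(-.13,-.2,-.27):
    print(dep,ph,[np.round((proj(w,st(dep,af/3**.5*np.cos(a+ph),af/3**.5*np.sin(a+ph)))+off-[440,180])*11).astype(int).tolist() for a in np.pi/2+np.arange(6)*np.pi/3])
E
```

```text
t 7.1 pos [ 0.4529 -0.1952  0.222 ] yaw 0.9793 z [ 0.0001  0.0001 -1.    ] F [-1.3142 -0.4881 -6.2433] j [ 0.5687  0.2505 -0.3287  1.8713  0.0931  1.0344 -0.3896] w 0.1887173713338943 29.996904730796814
turn 0.0025
d now [-0.0666  0.089   0.059 ]
0 -0.13 [[566, 415], [472, 543], [339, 494], [294, 333], [375, 207], [512, 241]]
0 -0.2 [[567, 403], [481, 540], [346, 502], [293, 344], [366, 212], [504, 233]]
0 -0.27 [[568, 390], [490, 535], [353, 510], [293, 356], [358, 217], [496, 226]]
0.002 -0.13 [[570, 408], [492, 513], [380, 474], [342, 339], [411, 235], [526, 263]]
0.002 -0.2 [[571, 397], [500, 511], [386, 481], [341, 348], [403, 238], [519, 257]]
0.002 -0.27 [[572, 387], [507, 507], [392, 487], [341, 358], [397, 242], [512, 251]]
```

Socket roll is about -0.15 rad, the key's pitch in the grip is about -0.1, and the play is 0.08, so it should go in. The screw axis is corrected by 3.6 mm.

```bash
python3 nudge.py '[[-0.016,0.022,0,0,0],[-0.016,0.022,0,0,0],[-0.016,0.022,0,0,0],[-0.016,0.022,0,0,0],[-0.002,0,0.015,0,0],[0,0,0.015,0,0],[0,0,0.015,0,0],[0,0,0.014,0,0],[0,0,0,0,0],[0,0,0,0,0]]' 40
python3 - <<'E'
from h import *
o=go(st(-.085,-.065,-.0123),-.594+np.pi/2)
d=arm.get_image("wrist"); w=wcam(d,o)
cv2.imwrite("pics/w3.png",crop(d["image"],232,90,4,800,600))
print("axis px at face,-20mm",[(proj(w,st(x,0,0))-[232,90])*4 for x in(0,-.02,-.085)])
E
```

```text
clock: 8.15
position: [0.489, -0.2995, 0.1628]
ee_rot: [-2.774, -1.474, 0.0]
force: [0.6, 0.4, -4.6]
width: 0.186
gripper_force: 40.0
t 8.15 pos [ 0.489  -0.2995  0.1628] yaw 0.9765 z [-0.0002  0.0003 -1.    ] F [ 0.5864  0.4023 -4.5704] j [ 0.652   0.4312 -0.2686  1.7636  0.1351  0.9651 -0.2646] w 0.18600480229442837 39.99598681926727
turn -0.0003
d now [0.0009 0.0008 0.0001]
axis px at face,-20mm [array([758.7837, 169.3249]), array([600.9227, 170.0767]), array([ 88.1545, 172.5186])]
```

View pics/w3.png

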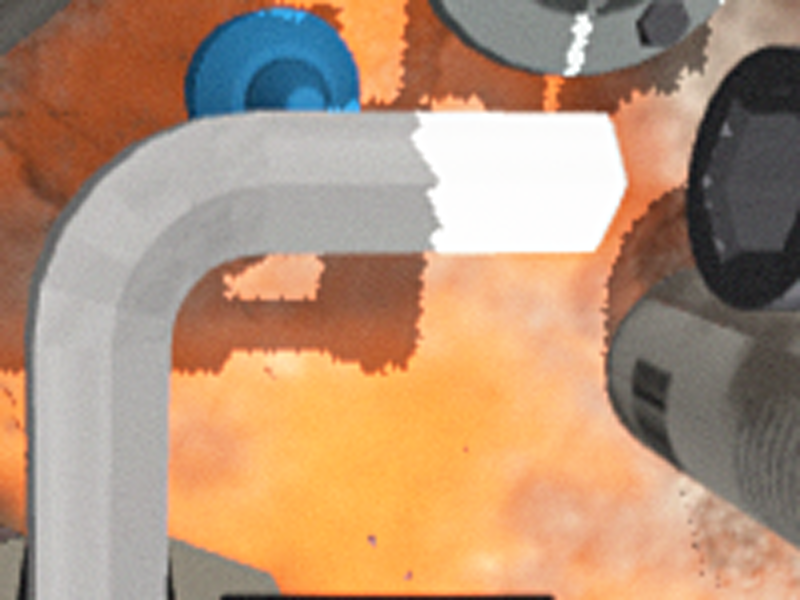

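The short arm (rows 112–252) points at the socket, and laterally it is within 1 mm. That was my tenth picture, so I'll check its height numerically in the scene camera.

Run:
```python
from h import *
s=arm.get_image("scene"); g=s["image"].astype(int).sum(2)//3
t0=cv2.imread("pics/scene2.png").astype(int).sum(2)//3
for x in(-.07,-.055,-.04,-.025):
    p=proj(s,st(x,0,0)); u=int(round(p[0])); v=int(round(p[1])); q=proj(s,st(x,0,-.01))
    print(x,"px",p,"10mm lower row",round(q[1],1)); print(v-14,g[v-14:v+15,u].tolist())
p=proj(s,FACE);u,v=int(round(p[0])),int(round(p[1])); print("face",p); print(g[v-14:v+15,u].tolist())
print(g[v,u-15:u+16].tolist())
```

```text
-0.07 px [293.5383 168.6937] 10mm lower row 172.7
155 [75, 80, 131, 250, 253, 162, 166, 169, 173, 175, 178, 182, 158, 142, 142, 141, 131, 105, 100, 103, 130, 160, 155, 156, 157, 154, 149, 149, 147]
-0.055 px [292.0845 165.3017] 10mm lower row 169.3
151 [59, 65, 69, 79, 89, 141, 251, 253, 252, 173, 174, 174, 173, 173, 173, 149, 128, 129, 127, 133, 120, 70, 59, 63, 110, 178, 166, 157, 153]
-0.04 px [290.6674 161.9951] 10mm lower row 166.0
148 [83, 74, 67, 67, 79, 81, 86, 93, 222, 252, 252, 251, 243, 174, 173, 172, 171, 154, 124, 120, 119, 126, 139, 129, 72, 60, 70, 109, 176]
-0.025 px [289.2854 158.7705] 10mm lower row 162.7
145 [167, 167, 166, 75, 73, 70, 75, 77, 83, 87, 87, 136, 228, 251, 251, 251, 243, 194, 125, 115, 99, 84, 71, 109, 121, 125, 115, 70, 75]
face [287.0568 153.5707]
[233, 177, 124, 154, 166, 166, 165, 163, 106, 75, 70, 71, 72, 72, 86, 85, 86, 92, 163, 192, 140, 92, 83, 72, 73, 65, 61, 60, 67]
[119, 119, 118, 118, 118, 118, 118, 118, 113, 92, 71, 75, 74, 79, 85, 86, 86, 87, 85, 86, 79, 67, 73, 90, 133, 167, 172, 173, 173, 174, 186]
```

Run:
```python
from h import *
o=arm.observe()
s=arm.get_image("scene"); g=s["image"].astype(int).sum(2)//3
print("cols 276-304"); 
for v in range(142,174): print(v,g[v,276:304].tolist())
w=wcam(arm.get_image("wrist"),o)
for v in(152,153,154,155,156,157,158): print(v,*tri(w,(389,135.75),s,(289.5,v)))
```

```text
cols 276-304
142 [118, 117, 116, 116, 120, 120, 120, 120, 121, 122, 123, 123, 124, 124, 123, 138, 183, 201, 167, 138, 90, 54, 55, 59, 64, 77, 89, 83]
143 [121, 120, 119, 119, 120, 119, 120, 120, 117, 123, 145, 153, 155, 141, 115, 121, 120, 145, 174, 140, 96, 60, 55, 56, 60, 76, 88, 81]
144 [120, 120, 121, 120, 119, 119, 117, 120, 143, 159, 162, 166, 168, 165, 153, 125, 112, 118, 138, 157, 109, 69, 58, 57, 62, 74, 84, 74]
145 [120, 120, 120, 120, 120, 115, 118, 144, 152, 158, 163, 166, 168, 167, 164, 153, 130, 103, 120, 127, 125, 96, 71, 58, 60, 74, 85, 74]
146 [120, 120, 120, 120, 117, 117, 130, 140, 150, 154, 162, 164, 168, 168, 163, 156, 144, 126, 121, 127, 136, 131, 115, 89, 69, 73, 83, 73]
147 [119, 120, 120, 121, 116, 111, 123, 136, 145, 153, 157, 163, 165, 166, 163, 160, 151, 136, 124, 129, 148, 156, 152, 140, 122, 103, 93, 75]
148 [119, 121, 120, 117, 103, 100, 116, 132, 139, 150, 139, 105, 75, 75, 75, 82, 109, 127, 121, 125, 144, 164, 172, 172, 165, 154, 142, 129]
149 [120, 120, 120, 116, 98, 89, 109, 124, 126, 99, 75, 75, 73, 72, 76, 75, 75, 78, 98, 120, 142, 165, 173, 177, 
[... 3007 characters left out ...]
 129, 118, 109, 127, 142, 147, 149, 149, 150, 154, 156, 158, 162]
172 [164, 168, 173, 174, 170, 167, 151, 94, 101, 99, 70, 71, 73, 71, 69, 72, 70, 70, 104, 152, 163, 155, 127, 121, 130, 130, 131, 134]
173 [162, 168, 170, 167, 163, 163, 147, 93, 93, 82, 75, 75, 78, 76, 65, 60, 59, 58, 100, 153, 164, 169, 171, 167, 143, 115, 116, 121]
152 [ 0.578  -0.28    0.1908] 0.0001722629930644981
153 [ 0.5791 -0.2811  0.1875] 0.00030945735603167036
154 [ 0.5801 -0.2823  0.1842] 0.00044748593623105326
155 [ 0.5812 -0.2835  0.1808] 0.0005863563444334553
156 [ 0.5823 -0.2848  0.1774] 0.0007260762840107736
157 [ 0.5834 -0.286   0.174 ] 0.0008666535523443667
158 [ 0.5844 -0.2872  0.1706] 0.0010080960422591471
```

Triangulating the tip's ridge from both cameras puts the short arm about 5–6 mm low. I'll raise it and feel my way in.

```bash
python3 nudge.py '[[0.001,0,-0.003,0,0],[0,0,-0.003,0,0],[0,0.004,0,0,0],[0,0.004,0,0,0],[0,0.003,0,0,0],[0,0.003,0,0,0],[0,0.002,0,0,0],[0,0.002,0,0,0],[0,0,0,0,0]]' 40
python3 -c "
from h import *
go(st(-.047,-.065,-.0123),-.594+np.pi/2)"
```

```text
clock: 9.25
position: [0.5047, -0.3089, 0.1686]
ee_rot: [-2.775, -1.472, -0.0]
force: [-0.4, -0.4, -5.2]
width: 0.182
gripper_force: 40.0
t 9.25 pos [ 0.5047 -0.3089  0.1686] yaw 0.9756 z [ 0.  0. -1.] F [-0.3933 -0.3681 -5.1909] j [ 0.6473  0.452  -0.2644  1.7122  0.1365  0.9953 -0.2613] w 0.18237207839071162 39.99611958861351
turn -0.0012
d now [0.0001 0.0206 0.0059]
```

```bash
python3 nudge.py '[[0,0.002,0,0,0],[0,0.002,0,0,0],[0,0,0,0,0]]'
python3 nudge.py '[[0,0.002,0,0,0],[0,0.001,0,0,0],[0,0,0,0,0]]'
```

```text
clock: 9.55
position: [0.508, -0.3112, 0.1687]
ee_rot: [2.775, 1.472, 0.0]
force: [-0.4, 0.0, -4.6]
width: 0.181
gripper_force: 40.0
clock: 9.85
position: [0.5101, -0.3127, 0.1686]
ee_rot: [-2.775, -1.472, 0.001]
force: [-1.0, 0.1, -4.2]
width: 0.184
gripper_force: 40.0
```

```bash
python3 nudge.py '[[0,0.002,0,0,0],[0,0.002,0,0,0],[0,0,0,0,0]]'
python3 nudge.py '[[0,0.002,0,0,0],[0,0.002,0,0,0],[0,0,0,0,0]]'
```

```text
clock: 10.15
position: [0.5121, -0.315, 0.1682]
ee_rot: [-2.773, -1.471, 0.004]
force: [-6.1, 1.0, -4.3]
width: 0.187
gripper_force: 40.1
clock: 10.45
position: [0.5132, -0.3172, 0.1675]
ee_rot: [-2.771, -1.47, 0.009]
force: [-12.7, 2.7, -3.0]
width: 0.182
gripper_force: 40.5
```

```bash
python3 nudge.py '[[-0.001,-0.002,0,0,0],[0,0,-0.0015,0,0],[0,0.002,0,0,0],[0,0,0,0,0]]'
python3 nudge.py '[[0,0,-0.002,0,0],[0,0.001,0,0,0],[0,0,0,0,0]]'
python3 -c "
from h import *
o=go(st(-.047,-.065,-.0123),-.594+np.pi/2);F=np.array(o['force']);print(F@ex,F@ey,np.array(o['ft_torque']))"
```

```text
clock: 10.85
position: [0.5136, -0.3173, 0.1691]
ee_rot: [-2.771, -1.471, 0.007]
force: [-9.6, 3.4, -4.4]
width: 0.184
gripper_force: 40.6
clock: 11.15
position: [0.514, -0.3174, 0.1707]
ee_rot: [-2.77, -1.471, 0.008]
force: [-9.6, 3.0, -6.0]
width: 0.185
gripper_force: 40.7
t 11.15 pos [ 0.514  -0.3174  0.1707] yaw 0.9765 z [-0.0069  0.0026 -1.    ] F [-9.594   2.9642 -5.9542] j [ 0.6459  0.4725 -0.2602  1.6718  0.1382  1.0227 -0.2544] w 0.18453011510648903 40.71782872080803
turn -0.0003
d now [0.0019 0.0081 0.0079]
-9.62119921590921 -2.874586059777213 [0.7824 2.1981 0.5735]
```

Run:
```python
from h import *
o=arm.observe(); d=arm.get_image("wrist"); g=d["image"].astype(int).sum(2)//3
for v in(125,130,135,140,145): print(v,"cols 340-430",g[v,340:430:2].tolist())
for v in(180,200,220): print(v,"long cols 230-285",g[v,232:282:2].tolist())
for u in(290,320,350): print(u,"rows 100-160",g[105:165:2,u].tolist())
w=wcam(d,o); print(proj(w,FACE),proj(w,st(0,0,.0098)))
```

```text
125 cols 340-430 [255, 252, 251, 251, 251, 251, 251, 251, 251, 250, 255, 178, 24, 75, 163, 158, 156, 161, 157, 154, 159, 158, 154, 157, 154, 157, 162, 152, 155, 159, 154, 154, 154, 157, 151, 147, 150, 155, 77, 60, 61, 73, 210, 239, 244]
130 cols 340-430 [178, 211, 252, 250, 250, 250, 250, 250, 250, 250, 252, 184, 30, 87, 167, 167, 169, 170, 164, 167, 160, 167, 162, 161, 162, 166, 165, 164, 162, 162, 161, 160, 161, 162, 165, 155, 158, 156, 108, 63, 62, 131, 176, 245, 243]
135 cols 340-430 [169, 166, 186, 255, 253, 253, 253, 253, 253, 255, 192, 67, 24, 145, 162, 161, 161, 164, 155, 163, 164, 162, 160, 163, 157, 161, 157, 161, 163, 156, 159, 158, 160, 159, 161, 163, 151, 107, 60, 58, 60, 191, 248, 244, 243]
140 cols 340-430 [168, 188, 255, 252, 253, 253, 252, 253, 252, 254, 255, 19, 37, 157, 152, 157, 155, 149, 157, 159, 155, 153, 157, 152, 150, 154, 153, 158, 159, 150, 151, 155, 156, 154, 153, 155, 151, 68, 59, 55, 109, 250, 241, 241, 241]
145 cols 340-430 [167, 166, 186, 255, 253, 253, 253, 253, 254, 255, 35, 30, 95, 157, 153, 154, 154, 156, 156, 154, 151, 156, 152, 153, 150, 153, 152
[... 357 characters left out ...]
1, 183, 186, 177, 176, 178]
220 long cols 230-285 [90, 138, 144, 101, 185, 186, 195, 190, 185, 182, 185, 188, 189, 167, 171, 166, 170, 170, 169, 168, 177, 170, 166, 167, 166]
290 rows 100-160 [96, 99, 102, 101, 103, 105, 185, 177, 179, 178, 181, 184, 181, 178, 181, 173, 165, 161, 162, 161, 157, 161, 165, 159, 94, 95, 123, 174, 167, 86]
320 rows 100-160 [114, 105, 107, 107, 99, 128, 182, 182, 188, 193, 189, 188, 182, 187, 177, 168, 164, 167, 168, 165, 168, 168, 171, 103, 99, 98, 98, 100, 102, 106]
350 rows 100-160 [140, 89, 47, 32, 31, 250, 250, 249, 251, 252, 251, 251, 250, 251, 252, 253, 252, 252, 253, 253, 253, 255, 193, 44, 37, 37, 33, 33, 124, 165]
[356.1831 129.4375] [362.7657 131.0123]
```

The tip was visible to column 389 before and is now cut off at 362, so it is about 13 mm into the socket. I'll push on to the floor.

```bash
python3 nudge.py '[[0,0.002,0,0,0],[0,0.002,0,0,0],[0,0,0,0,0]]' 50
python3 nudge.py '[[0,0.002,0,0,0],[0,0.002,0,0,0],[0,0,0,0,0]]'
python3 -c "
from h import *
o=go(st(-.047,-.065,-.0123),-.594+np.pi/2);F=np.array(o['force']);print(F@ex,F@ey,np.array(o['ft_torque']))
d=arm.get_image('wrist');g=d['image'].astype(int).sum(2)//3
for v in(125,135,145):print(g[v,326:380:2].tolist())
print(g[220,230:285:2].tolist());print(g[105:165:2,290].tolist())"
```

```text
clock: 11.5
position: [0.5148, -0.3195, 0.1699]
ee_rot: [-2.767, -1.469, 0.014]
force: [-17.2, 5.3, -4.0]
width: 0.181
gripper_force: 51.7
clock: 11.8
position: [0.5157, -0.3222, 0.1693]
ee_rot: [-2.765, -1.467, 0.02]
force: [-24.5, 5.1, -1.6]
width: 0.183
gripper_force: 52.8
t 11.8 pos [ 0.5157 -0.3222  0.1693] yaw 0.9755 z [-0.0163  0.0038 -0.9999] F [-24.4612   5.1378  -1.6463] j [ 0.6451  0.4844 -0.2561  1.6553  0.1411  1.0364 -0.2521] w 0.18265708758848626 52.80527538852766
turn -0.0013
d now [0.005  0.0041 0.0065]
-23.184268460517508 -9.34005813267422 [1.0505 5.239  1.1178]
[186, 187, 182, 185, 183, 187, 188, 186, 188, 185, 182, 180, 252, 252, 255, 104, 39, 173, 169, 171, 167, 171, 167, 169, 166, 167, 167]
[166, 165, 164, 165, 169, 168, 169, 169, 166, 166, 166, 164, 255, 255, 129, 33, 133, 158, 154, 156, 156, 154, 156, 154, 155, 157, 154]
[168, 162, 164, 162, 161, 155, 143, 113, 57, 60, 62, 41, 40, 34, 40, 122, 142, 140, 140, 136, 140, 142, 138, 136, 139, 143, 137]
[117, 129, 130, 145, 187, 191, 195, 185, 188, 181, 185, 184, 187, 169, 168, 165, 168, 169, 166, 174, 141, 170, 167, 165, 164, 165, 168, 171]
[103, 100, 100, 106, 130, 178, 177, 180, 194, 185, 187, 186, 185, 186, 161, 167, 166, 166, 164, 166, 171, 169, 157, 89, 96, 95, 90, 106, 92, 101]
```

```bash
python3 nudge.py '[[0.003,-0.002,0,0,0],[0.002,-0.002,0,0,0],[0,0,0,0,0]]' 50
python3 nudge.py '[[0,0.002,0,0,0],[0,0.002,0,0,0],[0,0.002,0,0,0],[0,0,0,0,0]]'
python3 -c "
from h import *
o=go(st(-.047,-.065,-.0123),-.594+np.pi/2);F=np.array(o['force']);print(F@ex,F@ey,np.array(o['ft_torque']))
d=arm.get_image('wrist');g=d['image'].astype(int).sum(2)//3
for v in(125,135,140):print(g[v,326:380:2].tolist())
print(g[220,230:285:2].tolist());print(g[105:165:2,290].tolist())"
```

```text
clock: 12.15
position: [0.5149, -0.3182, 0.1698]
ee_rot: [-2.77, -1.465, 0.021]
force: [-24.0, -2.7, -1.9]
width: 0.18
gripper_force: 50.5
clock: 12.55
position: [0.516, -0.3218, 0.1687]
ee_rot: [-2.767, -1.462, 0.03]
force: [-37.1, 0.8, 2.0]
width: 0.183
gripper_force: 52.4
t 12.55 pos [ 0.516  -0.3218  0.1687] yaw 0.9722 z [-0.023   0.0021 -0.9997] F [-37.1047   0.8345   1.9965] j [ 0.6387  0.4874 -0.2526  1.6517  0.1444  1.0423 -0.2601] w 0.18275635439423685 52.4340104078874
turn -0.0046
d now [0.0045 0.0041 0.0058]
-31.296098184085462 -19.950158609602216 [0.081  7.5727 1.0636]
[184, 190, 187, 183, 185, 188, 186, 185, 185, 185, 186, 187, 186, 180, 199, 148, 28, 178, 167, 167, 175, 165, 166, 161, 164, 171, 163]
[167, 165, 164, 167, 164, 171, 168, 164, 170, 169, 164, 163, 166, 171, 124, 26, 74, 156, 154, 153, 152, 152, 156, 152, 150, 155, 153]
[167, 167, 167, 165, 167, 171, 168, 169, 171, 165, 165, 167, 167, 167, 33, 34, 77, 158, 154, 161, 155, 154, 156, 156, 152, 158, 156]
[120, 130, 125, 145, 186, 193, 189, 189, 182, 183, 180, 184, 186, 168, 173, 166, 171, 173, 172, 167, 140, 170, 168, 167, 165, 165, 169, 167]
[98, 104, 103, 106, 118, 184, 178, 184, 187, 192, 191, 184, 184, 187, 170, 166, 170, 169, 164, 168, 165, 167, 170, 95, 96, 93, 97, 95, 95, 99]
```

```bash
python3 nudge.py '[[-0.001,-0.003,0,0,0],[-0.001,-0.003,0,0,0],[-0.001,-0.002,0,0,0],[0,0,0,0,0]]' 30
python3 -c "
from h import *
o=go(st(-.047,-.065,-.0123),-.594+np.pi/2);F=np.array(o['force']);print(F@ex,F@ey,np.array(o['ft_torque']))
d=arm.get_image('wrist');g=d['image'].astype(int).sum(2)//3
for v in(125,135,140):print(g[v,326:380:2].tolist())
print(g[220,230:285:2].tolist());print(g[105:165:2,290].tolist())"
```

```text
clock: 13.0
position: [0.5164, -0.3192, 0.1711]
ee_rot: [-2.774, -1.469, 0.009]
force: [-11.6, -1.2, -5.6]
width: 0.191
gripper_force: 29.7
t 13.0 pos [ 0.5164 -0.3192  0.1711] yaw 0.9738 z [-0.0062  0.     -1.    ] F [-11.6255  -1.2066  -5.587 ] j [ 0.6435  0.4752 -0.258   1.666   0.14    1.024  -0.2578] w 0.19136485583998822 29.67299649375491
turn -0.003
d now [0.0021 0.0052 0.0084]
-8.988842591202603 -7.470572108778394 [-0.3453  2.2157  0.1753]
[188, 184, 183, 185, 187, 186, 190, 254, 250, 250, 250, 251, 250, 250, 255, 150, 25, 136, 159, 154, 162, 159, 164, 156, 163, 164, 158]
[168, 171, 170, 167, 166, 169, 170, 170, 163, 255, 253, 253, 253, 255, 176, 32, 37, 167, 162, 160, 163, 160, 162, 161, 161, 160, 161]
[172, 169, 173, 168, 168, 167, 167, 161, 255, 253, 253, 253, 253, 255, 254, 24, 66, 161, 156, 157, 153, 159, 156, 154, 152, 156, 153]
[123, 140, 145, 108, 183, 185, 195, 190, 187, 183, 183, 180, 189, 176, 169, 172, 173, 171, 170, 172, 176, 167, 166, 171, 166, 168, 169, 166]
[100, 101, 103, 104, 112, 101, 170, 177, 177, 184, 188, 190, 182, 182, 185, 168, 169, 167, 167, 169, 169, 171, 173, 167, 94, 134, 182, 186, 163, 96]
```

```bash
python3 nudge.py '[[0,-0.002,0,0,0],[0,0,0,0,0.45],[0,0,0,0,0.45],[0,0,0,0,0.45],[0,0,0,0,0.45],[0,0,-0.02,0,0.45],[0,0,-0.025,0,0.45],[-0.03,0,0,0,0.45],[-0.03,0,0,0,0.45],[-0.023,0,0,0,0.45]]' 30
python3 -c "
from h import *
o=go(st(-.047,-.15,-.0),-.594+np.pi/2);F=np.array(o['force']);print(F@ex,F@ey,np.array(o['ft_torque']))
d=arm.get_image('wrist');g=d['image'].astype(int).sum(2)//3;cv2.imwrite('pics/w4.png',d['image'])
for v in (100,130,160,190,220): print(v,g[v,200:330:3].tolist())
w=wcam(d,o);print([proj(w,st(-.047,y,.01)) for y in(0,-.05,-.1,-.15)])"
```

```text
clock: 14.05
position: [0.4711, -0.3874, 0.2178]
ee_rot: [2.774, 1.471, 0.0]
force: [0.2, 0.5, 0.5]
width: 0.452
gripper_force: 0.0
t 14.05 pos [ 0.4711 -0.3874  0.2178] yaw 0.975 z [ 0.0008 -0.0015 -1.    ] F [0.1911 0.4952 0.4938] j [ 0.7707  0.4326 -0.244   1.6082  0.114   1.1132 -0.0978] w 0.45154856169281965 0.0
turn -0.0018
d now [-0.001   0.0047  0.0429]
-0.11669399905843555 0.5178282959354356 [-0.1165 -0.0544 -0.0462]
100 [115, 122, 128, 128, 127, 119, 131, 123, 123, 118, 123, 124, 120, 118, 174, 177, 173, 224, 220, 212, 220, 218, 142, 137, 143, 139, 133, 135, 132, 128, 207, 196, 196, 205, 212, 210, 203, 201, 203, 205, 207, 212, 207, 203]
130 [100, 105, 109, 110, 111, 114, 114, 118, 114, 117, 120, 126, 127, 130, 112, 176, 177, 171, 220, 216, 216, 217, 143, 139, 134, 132, 132, 129, 128, 128, 126, 139, 185, 186, 184, 131, 122, 121, 128, 130, 134, 125, 151, 204]
160 [105, 107, 104, 107, 105, 106, 117, 106, 115, 115, 117, 115, 76, 62, 72, 75, 178, 176, 178, 218, 211, 213, 210, 141, 96, 111, 113, 117, 122, 119, 129, 124, 124, 124, 129, 126, 127, 127, 129, 126, 129, 122, 207, 204]
190 [110, 120, 120, 116, 116, 117, 118, 118, 112, 123, 118, 117, 119, 113, 119, 116, 119, 178, 178, 217, 214, 215, 211, 161, 82, 108, 105, 106, 110, 112, 115, 111, 107, 128, 134, 132, 137, 137, 141, 146, 160, 171, 181, 197]
220 [126, 113, 111, 107, 115, 115, 114, 121, 114, 116, 115, 118, 117, 121, 117, 112, 117, 146, 171, 175, 216, 214, 211, 215, 143, 104, 112, 111, 122, 114, 107, 111, 112, 109, 112, 109, 107, 109, 105, 102, 104, 108, 105, 107]
[array([259.9174, -21.3681]), array([260.0378,  72.7363]), array([260.1399, 152.5013]), array([260.2274, 220.9724])]
```

Run:
```python
from h import *
o=arm.observe(); s=arm.get_image("scene"); w=wcam(arm.get_image("wrist"),o)
g=cv2.cvtColor(w["image"],cv2.COLOR_BGR2GRAY).astype(int)
for v in(110,140,170,200,222): print(v,g[v,236:284].tolist())
g=cv2.cvtColor(s["image"],cv2.COLOR_BGR2GRAY).astype(int)
for y in(-.03,-.06,-.09,-.12,-.15):
    p=proj(s,st(-.05,y,0)); u,v=p.round().astype(int); print(y,p,"10mm up:",proj(s,st(-.05,y,.01))-p); print(v-14,g[v-14:v+15,u].tolist())
```

```text
110 [124, 129, 129, 129, 130, 132, 141, 177, 182, 182, 179, 167, 179, 173, 180, 198, 222, 219, 216, 219, 216, 216, 213, 217, 223, 216, 218, 221, 219, 149, 145, 150, 147, 135, 137, 138, 141, 140, 142, 142, 141, 143, 145, 142, 139, 143, 138, 138]
140 [120, 118, 126, 125, 123, 126, 122, 121, 126, 153, 174, 184, 178, 172, 178, 175, 174, 187, 219, 220, 219, 213, 214, 217, 218, 217, 214, 218, 216, 218, 197, 145, 141, 147, 138, 137, 131, 135, 134, 133, 133, 134, 134, 139, 136, 137, 138, 132]
170 [158, 155, 149, 141, 125, 120, 119, 117, 116, 118, 115, 126, 174, 175, 182, 175, 177, 179, 177, 182, 219, 219, 213, 215, 212, 209, 215, 214, 214, 213, 218, 219, 175, 144, 140, 149, 136, 133, 138, 136, 136, 138, 143, 142, 149, 153, 146, 144]
200 [143, 143, 135, 118, 113, 114, 112, 110, 114, 113, 113, 109, 113, 114, 119, 169, 184, 178, 171, 178, 176, 176, 210, 216, 213, 216, 213, 217, 213, 215, 211, 216, 216, 215, 167, 145, 143, 104, 107, 111, 114, 111, 113, 114, 115, 117, 110, 114]
222 [116, 106, 103, 109, 116, 113, 118, 116, 115, 117, 115, 108, 114, 109, 110, 131, 238, 255, 255, 185, 171, 174, 174, 
[... 439 characters left out ...]
, 189, 161, 179, 190, 198, 189, 175, 173, 169, 179, 183, 187, 190, 173, 136, 135, 151, 186]
-0.09 [331.6756 161.5974] 10mm up: [ 0.4245 -4.0014]
148 [188, 185, 180, 180, 181, 200, 201, 203, 205, 205, 205, 202, 207, 211, 206, 200, 195, 186, 169, 182, 184, 185, 186, 158, 135, 133, 169, 191, 189]
-0.12 [344.852  160.7448] 10mm up: [ 0.4915 -3.9923]
147 [181, 185, 183, 184, 188, 198, 202, 202, 196, 188, 198, 200, 200, 203, 202, 203, 200, 190, 168, 184, 185, 184, 183, 153, 134, 134, 198, 210, 204]
-0.15 [357.9401 159.8978] 10mm up: [ 0.5575 -3.9833]
146 [186, 234, 234, 233, 235, 235, 235, 235, 238, 237, 245, 217, 251, 190, 180, 174, 161, 187, 169, 184, 186, 184, 181, 141, 133, 133, 181, 179, 184]
```

Run:
```python
from h import *
from scipy.optimize import brentq
o=arm.observe(); s=arm.get_image("scene"); w=wcam(arm.get_image("wrist"),o)
def f(t,u,v):
    a,r=ray(s,u,v);p=proj(w,a+r*t);return p[0]-(253+(p[1]-140)*4.5/60)
for u,v in((318,167.),(331.7,166.3),(345,165.3),(358,164.3)):
    t=brentq(f,.6,1.2,args=(u,v)); a,r=ray(s,u,v); P=a+r*t; q=P-FACE; print("ridge",P,"stand x,y,z:",q@ex,q@ey,q[2],proj(w,P))
g=cv2.cvtColor(w["image"],cv2.COLOR_BGR2GRAY).astype(int)
for u in (300,320,340): print(u,g[0:130:3,u].tolist())
for v in (20,40,60): print(v,g[v,230:400:4].tolist())
print(proj(w,FACE),proj(w,st(-.047,0,0)))
```

```text
Traceback (most recent call last):
ValueError: f(a) and f(b) must have different signs
```

Run:
```python
from h import *
o=arm.observe(); s=arm.get_image("scene"); w=wcam(arm.get_image("wrist"),o)
for u,v in((318,167.),(331.7,166.3),(345,165.3),(358,164.3)):
    a,r=ray(s,u,v); P=a+r*np.linspace(.6,1.1,1001)[:,None]
    e=np.array([(lambda p:p[0]-(253+(p[1]-140)*.075))(proj(w,p)) for p in P]); i=abs(e).argmin(); q=P[i]-FACE
    print("ridge stand x,y,z:",q@ex,q@ey,q[2],proj(w,P[i]),e[i])
g=cv2.cvtColor(w["image"],cv2.COLOR_BGR2GRAY).astype(int)
for u in (300,320,340): print(u,g[0:130:3,u].tolist())
for v in (20,40,60): print(v,g[v,230:400:4].tolist())
print(proj(w,FACE),proj(w,st(-.047,0,0)))
```

```text
ridge stand x,y,z: -0.05430362795344563 -0.05865787738850484 -0.008947297540022658 [249.6191  93.6298] 0.0968152031491627
ridge stand x,y,z: -0.05202724404006888 -0.09050338285742855 -0.01079130683513213 [253.2058 139.2996] 0.25835834011303405
ridge stand x,y,z: -0.050165927580759384 -0.12157915428449198 -0.011560624141208453 [255.9005 179.7877] -0.08354669658157832
ridge stand x,y,z: -0.047827816648350445 -0.15248180314331625 -0.012553395255541444 [258.9511 216.515 ] 0.21249494132621294
300 [254, 254, 254, 254, 254, 223, 118, 117, 112, 119, 113, 121, 116, 130, 123, 161, 192, 172, 188, 208, 214, 206, 202, 203, 213, 224, 220, 215, 210, 202, 197, 204, 210, 217, 221, 213, 212, 211, 204, 126, 129, 164, 207, 209]
320 [254, 254, 254, 254, 147, 124, 163, 159, 160, 155, 163, 108, 92, 130, 131, 128, 123, 208, 202, 205, 207, 204, 210, 208, 212, 210, 211, 215, 220, 216, 214, 211, 216, 220, 219, 219, 198, 135, 136, 126, 137, 131, 131, 134]
340 [66, 33, 34, 73, 134, 110, 106, 73, 65, 157, 154, 159, 100, 100, 92, 92, 89, 172, 170, 169, 169, 163, 171, 178, 188, 188, 198, 199, 197, 187, 191, 191, 191, 204, 208, 222, 216, 214, 214, 220, 217, 216, 209, 214]
20 [182, 198, 186, 252, 251, 254, 255, 255, 255, 253, 255, 158, 95, 115, 116, 154, 175, 129, 79, 162, 164, 161, 162, 159, 168, 83, 45, 70, 72, 72, 75, 71, 75, 75, 77, 71, 76, 68, 186, 193, 198, 202, 207]
40 [194, 192, 254, 250, 253, 255, 255, 255, 201, 79, 191, 170, 157, 176, 205, 209, 209, 123, 122, 135, 125, 132, 132, 129, 122, 180, 119, 101, 102, 100, 101, 107, 108, 228, 205, 197, 195, 195, 185, 186, 154, 151, 133]
60 [180, 181, 194, 252, 252, 255, 255, 255, 189, 181, 195, 190, 188, 204, 196, 199, 184, 210, 208, 209, 193, 197, 205, 201, 195, 188, 178, 169, 169, 170, 178, 188, 208, 208, 194, 206, 163, 200, 158, 179, 182, 197, 154]
[337.3411  -9.217 ] [260.2916  -8.8305]
```

The numbers show the lever sagging about 20 mm below the axis, so the tip sits only in the bevel. I'll regrip near the corner and seat it properly.

```bash
python3 nudge.py '[[0.03,-0.002,0,0,0.45],[0.03,0,0,0,0.45],[0.025,0,0,0,0.45],[0,0,0.03,0,0.45],[0,0,0.03,0,0.45],[0,0,0.019,0,0.45],[0,0,0,0,0.45],[0,0,0,0,0.0],[0,0,0,0,0.0],[0,0,0,0,0.0]]' 6
python3 nudge.py '[[0,0,0,0,0],[0,0,-0.004,0,0],[0,0,-0.004,0,0],[0,0,-0.004,0,0],[0,0,0,0,0]]' 8
python3 -c "
from h import *
o=go(st(-.047,-.065,-.009),-.594+np.pi/2);F=np.array(o['force']);print(F@ex,F@ey,np.array(o['ft_torque']))
w=wcam(arm.get_image('wrist'),o);g=cv2.cvtColor(w['image'],cv2.COLOR_BGR2GRAY).astype(int)
for v in(125,135,145):print(v,g[v,326:400:2].tolist())
for v in(180,200,220):print(v,g[v,232:284].tolist())
for u in(290,310,330):print(u,g[105:165:2,u].tolist())
print(proj(w,FACE))"
```

```text
clock: 15.4
position: [0.5186, -0.3144, 0.1396]
ee_rot: [2.773, 1.472, 0.002]
force: [-0.1, 0.1, 0.7]
width: 0.233
gripper_force: 0.1
clock: 15.9
position: [0.5168, -0.3142, 0.1504]
ee_rot: [-2.774, -1.472, 0.002]
force: [-3.0, 1.8, -4.1]
width: 0.199
gripper_force: 8.1
t 15.9 pos [ 0.5168 -0.3142  0.1504] yaw 0.9755 z [-0.0016  0.0002 -1.    ] F [-3.0021  1.8002 -4.0955] j [ 0.6381  0.4908 -0.2588  1.6979  0.147   0.9734 -0.2699] w 0.1993598691018962 8.051683054945897
turn -0.0013
d now [-0.0024  0.0076 -0.0157]
-3.496164771724056 -0.17442345023225786 [0.295  0.3079 0.1233]
125 [98, 104, 109, 106, 107, 97, 96, 86, 80, 114, 160, 158, 151, 155, 152, 153, 65, 26, 34, 56, 48, 37, 43, 41, 41, 31, 32, 37, 151, 143, 144, 144, 144, 144, 145, 142, 147]
135 [185, 187, 184, 187, 182, 185, 186, 183, 188, 184, 255, 252, 252, 252, 252, 252, 252, 252, 252, 252, 252, 253, 253, 255, 197, 126, 32, 30, 78, 158, 155, 152, 147, 150, 153, 152, 150]
145 [188, 184, 186, 185, 186, 185, 185, 181, 185, 184, 209, 254, 252, 251, 251, 251, 251, 252, 251, 252, 252, 252, 252, 252, 255, 191, 49, 32, 109, 168, 168, 
[... 600 characters left out ...]
67, 164, 161, 158, 162, 161, 162, 159, 164, 168, 187, 190, 190, 187, 188, 191, 186, 190, 190, 191, 185, 189, 187, 182, 189, 186, 191, 187, 120, 103, 123, 186, 203, 196, 196, 192, 187, 189, 195, 190, 189, 188, 190, 190, 188]
290 [109, 101, 105, 86, 100, 113, 96, 119, 87, 96, 110, 106, 105, 129, 183, 179, 183, 188, 187, 189, 188, 187, 188, 165, 161, 163, 166, 164, 165, 163]
310 [101, 114, 102, 112, 100, 107, 106, 191, 168, 159, 164, 97, 95, 183, 178, 181, 185, 194, 189, 188, 188, 182, 186, 159, 160, 161, 163, 164, 162, 160]
330 [134, 102, 88, 113, 109, 116, 103, 110, 110, 108, 109, 98, 134, 186, 179, 184, 192, 190, 187, 186, 186, 188, 179, 163, 160, 159, 163, 162, 162, 166]
[368.6575 142.0495]
```

```bash
python3 nudge.py '[[0,0.002,0,0,0],[0,0.001,0,0,0],[0,0,-0.003,0,0],[0,0,-0.003,0,0],[0,0,-0.003,0,0],[0,0,-0.003,0,0],[0,0,-0.002,0,0],[0,0,0,0,0]]' 25
cat > m.py <<'E'
from h import *
o=go(st(-.047,-.06,-.010),-.594+np.pi/2);F=np.array(o['force']);print("F",F@ex,F@ey,F[2],np.array(o['ft_torque']))
w=wcam(arm.get_image('wrist'),o);g=cv2.GaussianBlur(cv2.cvtColor(w['image'],cv2.COLOR_BGR2GRAY),(3,3),0).astype(int)
print("row ridge/edges:")
for u in(300,330):print(u,g[100:180:2,u].tolist())
for v in(130,140,150):print(v,g[v,330:400:2].tolist())
print(200,g[200,232:276].tolist(),proj(w,FACE))
E
python3 m.py
```

```text
clock: 16.75
position: [0.52, -0.3155, 0.1641]
ee_rot: [-2.774, -1.473, 0.001]
force: [-2.9, 2.6, -4.5]
width: 0.183
gripper_force: 24.8
t 16.75 pos [ 0.52   -0.3155  0.1641] yaw 0.9761 z [-0.0007  0.0005 -1.    ] F [-2.9492  2.5798 -4.5181] j [ 0.6389  0.4817 -0.2606  1.6749  0.1417  1.0044 -0.2644] w 0.18306612024178853 24.842667155899107
turn -0.0007
d now [ 0.0019  0.0042 -0.0009]
F -3.885952670035232 0.5028423374630671 -4.518133235769191 [0.6392 0.6731 0.2358]
row ridge/edges:
300 [99, 99, 101, 99, 101, 100, 107, 122, 113, 153, 184, 171, 109, 92, 96, 167, 178, 180, 188, 189, 188, 184, 183, 181, 172, 171, 171, 170, 172, 172, 175, 176, 143, 93, 100, 104, 107, 112, 129, 188]
330 [136, 136, 136, 136, 137, 116, 98, 105, 106, 106, 105, 102, 98, 98, 161, 181, 182, 188, 190, 187, 186, 184, 182, 172, 171, 171, 171, 172, 171, 171, 172, 131, 108, 106, 107, 108, 108, 109, 113, 115]
130 [181, 181, 181, 187, 235, 251, 250, 250, 250, 249, 250, 239, 184, 160, 45, 35, 108, 140, 139, 138, 138, 139, 138, 139, 138, 138, 138, 138, 138, 138, 139, 139, 138, 140, 138]
140 [186, 186, 185, 182, 191, 236, 252, 250, 250, 250, 250, 250, 234, 193, 134, 34, 104, 159, 157, 157, 157, 157, 159, 153, 154, 158, 151, 152, 160, 159, 158, 154, 159, 157, 144]
150 [171, 174, 170, 170, 169, 199, 253, 254, 254, 254, 253, 254, 254, 163, 33, 55, 146, 161, 158, 159, 158, 160, 159, 160, 159, 160, 161, 158, 160, 159, 158, 159, 159, 157, 158]
200 [189, 190, 191, 187, 178, 173, 175, 178, 178, 177, 175, 173, 171, 169, 167, 168, 171, 173, 178, 184, 186, 186, 186, 186, 186, 185, 185, 186, 186, 186, 186, 186, 186, 186, 179, 167, 169, 186, 195, 194, 194, 194, 194, 195] [351.8474 140.2158]
```

```bash
python3 nudge.py '[[0,0.002,0,0,0],[0,0.002,0,0,0],[0,0,0,0,0]]' 35
python3 nudge.py '[[0,0.002,0,0,0],[0,0.002,0,0,0],[0,0,0,0,0]]'
python3 m.py
```

```text
clock: 17.1
position: [0.5216, -0.3173, 0.1632]
ee_rot: [-2.772, -1.471, 0.005]
force: [-7.8, 4.7, -4.0]
width: 0.186
gripper_force: 35.3
clock: 17.4
position: [0.5224, -0.3192, 0.1624]
ee_rot: [-2.769, -1.469, 0.011]
force: [-14.9, 5.9, -3.4]
width: 0.189
gripper_force: 36.3
t 17.4 pos [ 0.5224 -0.3192  0.1624] yaw 0.9759 z [-0.0094  0.003  -1.    ] F [-14.8513   5.9367  -3.3953] j [ 0.6376  0.494  -0.2574  1.6583  0.1435  1.0177 -0.262 ] w 0.1894130235905916 36.27490168903023
turn -0.0009
d now [ 0.0037  0.0001 -0.0027]
F -15.643511947999643 -3.3296330284297797 -3.3952548521618677 [1.4357 3.2434 0.7109]
row ridge/edges:
300 [100, 98, 99, 103, 105, 110, 109, 103, 99, 98, 94, 88, 85, 87, 153, 180, 180, 186, 189, 189, 186, 184, 184, 172, 169, 167, 167, 169, 171, 170, 172, 177, 138, 94, 103, 108, 112, 114, 120, 178]
330 [136, 137, 135, 135, 124, 92, 103, 103, 102, 102, 95, 91, 111, 175, 182, 184, 188, 190, 188, 185, 184, 182, 171, 169, 169, 169, 171, 170, 172, 170, 132, 111, 108, 106, 106, 108, 109, 113, 114, 114]
130 [184, 184, 185, 184, 184, 186, 187, 185, 203, 219, 139, 32, 74, 156, 154, 154, 152, 151, 153, 153, 152, 153, 152, 150, 152, 152, 153, 153, 151, 152, 150, 149, 150, 150, 152]
140 [184, 185, 185, 185, 184, 185, 183, 183, 185, 184, 178, 64, 87, 173, 167, 169, 168, 167, 166, 167, 167, 166, 165, 164, 164, 165, 163, 164, 164, 162, 162, 161, 163, 163, 159]
150 [169, 167, 169, 169, 168, 170, 169, 169, 170, 152, 48, 39, 111, 149, 157, 155, 155, 155, 153, 155, 154, 155, 154, 153, 155, 154, 154, 154, 153, 153, 154, 154, 147, 128, 150]
200 [189, 183, 175, 173, 177, 178, 176, 173, 171, 169, 167, 167, 167, 169, 170, 175, 183, 187, 187, 186, 186, 187, 187, 186, 186, 188, 188, 186, 187, 186, 186, 188, 175, 142, 125, 148, 179, 193, 196, 195, 194, 194, 195, 195] [345.3675 137.31  ]
```

```bash
python3 nudge.py '[[0,-0.002,0,0,0],[0,0,0.002,0,0],[0,0,0.002,0,0],[0,0,0,0,0]]' 35
python3 nudge.py '[[0,0,0.002,0,0],[0,0,0.002,0,0],[0,0,0,0,0]]'
python3 nudge.py '[[0,0,0.002,0,0],[0,0,0,0,0]]'
python3 m.py
```

```text
clock: 17.85
position: [0.5223, -0.3184, 0.1593]
ee_rot: [-2.771, -1.471, 0.007]
force: [-13.1, 5.6, 1.0]
width: 0.184
gripper_force: 35.8
clock: 18.15
position: [0.5225, -0.3186, 0.1559]
ee_rot: [-2.772, -1.471, 0.006]
force: [-14.2, 5.3, 4.1]
width: 0.185
gripper_force: 35.9
clock: 18.35
position: [0.5225, -0.3188, 0.1543]
ee_rot: [-2.772, -1.471, 0.006]
force: [-14.3, 5.7, 7.1]
width: 0.186
gripper_force: 35.8
t 18.35 pos [ 0.5225 -0.3188  0.1543] yaw 0.9757 z [-0.0049  0.0008 -1.    ] F [-14.2528   5.6631   7.1038] j [ 0.637   0.4992 -0.2569  1.672   0.1471  0.9941 -0.266 ] w 0.18553932098818152 35.788471216801554
turn -0.0011
d now [ 0.0033  0.0001 -0.0107]
F -14.993948325480448 -3.2239703025315647 7.103835809876765 [1.3335 2.7893 0.5902]
row ridge/edges:
300 [101, 101, 99, 104, 102, 108, 110, 105, 100, 115, 145, 101, 88, 83, 93, 162, 180, 181, 185, 191, 190, 191, 187, 186, 183, 167, 163, 164, 163, 165, 164, 164, 167, 136, 97, 103, 109, 112, 114, 119]
330 [138, 136, 135, 136, 128, 96, 103, 104, 104, 103, 100, 96, 93, 103, 172, 183, 184, 188, 192, 191, 191, 188, 186, 185, 165, 162, 163, 164, 164, 164, 165, 163, 124, 106, 105, 107, 108, 110, 113, 115]
130 [183, 184, 183, 181, 183, 185, 183, 186, 239, 252, 252, 207, 186, 84, 33, 53, 133, 141, 140, 141, 140, 141, 140, 140, 141, 140, 140, 140, 141, 142, 141, 141, 140, 141, 142]
140 [191, 190, 189, 189, 188, 187, 188, 188, 195, 240, 254, 248, 202, 172, 57, 53, 148, 158, 158, 156, 158, 157, 158, 149, 149, 158, 159, 158, 160, 159, 158, 155, 150, 159, 158]
150 [162, 164, 163, 163, 163, 163, 164, 162, 162, 212, 254, 253, 194, 68, 33, 99, 165, 159, 161, 161, 160, 160, 160, 160, 162, 160, 161, 159, 161, 159, 159, 160, 159, 160, 159]
200 [191, 180, 169, 169, 172, 173, 172, 170, 167, 165, 163, 163, 164, 165, 170, 179, 185, 187, 187, 187, 186, 186, 187, 187, 187, 188, 188, 187, 187, 187, 187, 188, 177, 141, 117, 141, 181, 196, 195, 195, 194, 194, 194, 193] [350.4287 139.7935]
```

```bash
python3 nudge.py '[[0.001,0.002,-0.002,0,0],[0.001,0.002,-0.002,0,0],[0,0.002,0,0,0],[0,0,0.002,0,0],[0,0,0.002,0,0],[0,0,-0.002,0,0],[0,0,-0.002,0,0],[0,0,0,0,0]]' 45
python3 m.py
python3 nudge.py '[[0,-0.003,0,0,0],[-0.001,-0.003,0,0,0],[0,-0.003,0,0,0],[0,0,0,0,0]]' 35
python3 m.py | head -5
```

```text
clock: 19.2
position: [0.523, -0.3201, 0.1555]
ee_rot: [-2.766, -1.466, 0.02]
force: [-25.6, 6.8, -0.8]
width: 0.184
gripper_force: 46.3
t 19.2 pos [ 0.523  -0.3201  0.1555] yaw 0.9746 z [-0.0161  0.0037 -0.9999] F [-25.5946   6.8341  -0.7842] j [ 0.634   0.5054 -0.2542  1.6577  0.1475  1.0135 -0.2662] w 0.18399061410735287 46.26861142460257
turn -0.0022
d now [ 0.0041 -0.001  -0.0095]
F -25.069853920628713 -8.561079346844638 -0.7841977369536041 [1.5177 5.3234 0.7779]
row ridge/edges:
300 [101, 97, 103, 103, 105, 109, 105, 101, 101, 97, 95, 92, 87, 85, 130, 182, 181, 185, 190, 192, 190, 188, 187, 186, 175, 163, 164, 163, 163, 164, 165, 165, 153, 102, 101, 106, 109, 114, 113, 131]
330 [135, 136, 136, 133, 100, 104, 106, 105, 105, 102, 99, 96, 99, 156, 183, 183, 186, 191, 191, 188, 187, 185, 185, 169, 163, 163, 162, 164, 164, 164, 164, 132, 107, 106, 107, 108, 107, 112, 113, 115]
130 [183, 183, 185, 184, 185, 185, 185, 186, 186, 187, 189, 153, 34, 38, 92, 147, 152, 150, 152, 152, 151, 151, 150, 152, 152, 151, 152, 152, 151, 151, 152, 150, 150, 150, 150]
140 [187, 187, 186, 186, 185, 18
[... 350 characters left out ...]
 167, 164, 163, 163, 163, 164, 165, 172, 183, 188, 188, 187, 186, 186, 186, 187, 188, 188, 188, 186, 186, 188, 188, 187, 188, 172, 132, 106, 106, 116, 138, 172, 192, 195, 195, 194, 195, 194] [347.4593 137.9893]
clock: 19.65
position: [0.5219, -0.3169, 0.1579]
ee_rot: [-2.775, -1.471, 0.003]
force: [-6.8, 1.7, -1.8]
width: 0.183
gripper_force: 34.5
t 19.65 pos [ 0.5219 -0.3169  0.1579] yaw 0.9751 z [-0.0022  0.     -1.    ] F [-6.7714  1.6604 -1.7712] j [ 0.6365  0.4917 -0.2582  1.6747  0.1452  0.9959 -0.2675] w 0.18300320438209733 34.50799008831382
turn -0.0017
d now [ 0.0021  0.0018 -0.0071]
F -6.550464540211297 -2.3876392419326513 -1.7711595318814417 [0.5765 1.3535 0.1492]
row ridge/edges:
```

```bash
python3 nudge.py '[[0,0,0,0,0.45],[0,0,0,0,0.45],[0,0,0,0,0.45],[0,0,0,0,0.45],[0,0,-0.025,0,0.45],[0,0,-0.03,0,0.45],[-0.03,0,0,0,0.45],[-0.03,0,0,0,0.45],[-0.026,0,0,0,0.45],[0,0,0,0,0.45]]' 30
cat > m2.py <<'E'
from h import *
o=go(st(-.047,-.15,-.0),-.594+np.pi/2)
s=arm.get_image("scene"); w=wcam(arm.get_image("wrist"),o)
g=cv2.cvtColor(w["image"],cv2.COLOR_BGR2GRAY).astype(int)
for v in(80,110,140,170,200,222): print(v,g[v,236:284].tolist())
g=cv2.cvtColor(s["image"],cv2.COLOR_BGR2GRAY).astype(int)
for y in(-.06,-.09,-.12,-.15):
    p=proj(s,st(-.05,y,0)); u,v=p.round().astype(int); print(y,p); print(v-14,g[v-14:v+22,u].tolist())
E
python3 m2.py
```

```text
clock: 20.7
position: [0.4723, -0.3926, 0.2135]
ee_rot: [2.778, 1.463, -0.003]
force: [-0.1, -0.4, 0.5]
width: 0.452
gripper_force: 0.0
t 20.7 pos [ 0.4723 -0.3926  0.2135] yaw 0.9695 z [-0.0008 -0.0029 -1.    ] F [-0.0816 -0.4309  0.5218] j [ 0.772   0.4427 -0.2409  1.6032  0.1176  1.1089 -0.1003] w 0.45244086635532615 0.0
turn -0.0073
d now [0.0027 0.0009 0.0385]
80 [131, 125, 179, 201, 202, 205, 203, 196, 196, 195, 193, 196, 191, 197, 206, 217, 213, 212, 211, 209, 212, 212, 213, 214, 213, 211, 213, 216, 173, 115, 115, 118, 124, 124, 124, 126, 124, 125, 125, 121, 125, 120, 124, 125, 127, 126, 119, 125]
110 [130, 122, 127, 133, 166, 192, 196, 204, 201, 192, 196, 195, 199, 192, 193, 192, 215, 214, 211, 211, 212, 209, 214, 210, 209, 214, 211, 211, 216, 211, 121, 137, 137, 143, 144, 145, 140, 146, 140, 143, 139, 138, 141, 143, 138, 141, 140, 146]
140 [127, 121, 127, 127, 127, 128, 167, 194, 200, 202, 201, 198, 192, 195, 199, 197, 194, 197, 212, 211, 213, 206, 210, 212, 211, 211, 207, 210, 211, 212, 208, 150, 122, 134, 132, 131, 134, 134, 138, 131, 132, 137, 139, 137, 135, 139, 139, 138
[... 880 characters left out ...]
8, 172, 167, 178, 182, 186, 185, 177, 180, 179, 181, 187, 182, 172]
-0.09 [331.6756 161.5974]
148 [189, 185, 181, 180, 181, 200, 202, 204, 205, 205, 186, 189, 191, 192, 190, 150, 144, 141, 157, 192, 162, 199, 189, 177, 187, 194, 193, 191, 189, 185, 194, 196, 198, 196, 194, 172]
-0.12 [344.852  160.7448]
147 [182, 186, 183, 184, 188, 198, 202, 203, 196, 183, 184, 191, 191, 190, 160, 142, 141, 149, 202, 203, 205, 199, 200, 200, 200, 203, 210, 211, 204, 195, 189, 194, 206, 195, 188, 205]
-0.15 [357.9401 159.8978]
146 [186, 235, 235, 233, 235, 235, 235, 235, 238, 173, 193, 190, 187, 164, 142, 140, 140, 190, 199, 191, 189, 187, 186, 178, 180, 178, 181, 180, 184, 180, 166, 161, 164, 156, 155, 162]
```

The key is engaged now: lever roll is about -0.08, as expected with the play. I'll grip near the lever's end and start turning.

```bash
python3 nudge.py '[[0,0.003,0.02,-0.005,0.45],[0,0,0.02,0,0.45],[0,0,0.014,0,0.45],[0,0,0,0,0],[0,0,0,0,0],[0,0,0,0,0],[0,0,0,0,0]]' 25
python3 -c "
from h import *
o=go(st(-.047,-.15,-.0),-.594+np.pi/2);F=np.array(o['force']);print('F',F@ex,F@ey,F[2])"
python3 nudge.py '[[0,0,0.007,0,0],[0.0005,0,0.007,0,0],[0.0005,0,0.007,0,0],[0.0005,0,0.007,0,0],[0.0005,0,0.007,0,0],[0.0005,0,0.007,0,0],[0,0,0,0,0]]' 25
python3 -c "
from h import *
o=go(st(-.047,-.15,-.0),-.594+np.pi/2);F=np.array(o['force']);print('F',F@ex,F@ey,F[2])"
```

```text
clock: 21.5
position: [0.4781, -0.3897, 0.1602]
ee_rot: [2.77, 1.479, 0.001]
force: [-0.2, 1.2, 1.1]
width: 0.188
gripper_force: 24.9
t 21.5 pos [ 0.4781 -0.3897  0.1602] yaw 0.981 z [ 0.0012 -0.0007 -1.    ] F [-0.2358  1.2434  1.1355] j [ 0.7634  0.4952 -0.2413  1.6604  0.1353  1.001  -0.1127] w 0.18788067092499605 24.898060782579705
turn 0.0042
d now [-0.0031 -0.0022 -0.0148]
F -0.8877418975429511 0.9019727070240767 1.1355008770878339
clock: 22.2
position: [0.4814, -0.3855, 0.1171]
ee_rot: [2.769, 1.483, 0.006]
force: [3.3, 5.2, 7.0]
width: 0.186
gripper_force: 25.1
t 22.2 pos [ 0.4814 -0.3855  0.1171] yaw 0.9832 z [ 0.0032  0.0015 -1.    ] F [3.3303 5.1905 7.005 ] j [ 0.7534  0.5405 -0.2377  1.7041  0.15    0.9131 -0.1309] w 0.18615658942881422 25.08958411286585
turn 0.0064
d now [-0.0082 -0.0026 -0.0579]
F -0.12047210527419415 6.165878056925635 7.005028242291498
```

```bash
python3 nudge.py '[[0.003,0,0.007,0,0],[0.003,0,0.007,0,0],[0.003,0,0.007,0,0],[0.003,0,0.007,0,0],[0.003,0,0.006,0,0],[0,0,0,0,0]]' 25
python3 -c "
from h import *
o=go(st(-.047,-.15,-.0),-.594+np.pi/2);F=np.array(o['force']);print('F',F@ex,F@ey,F[2],np.array(o['ft_torque']))"
```

```text
clock: 22.8
position: [0.4893, -0.3737, 0.0833]
ee_rot: [2.769, 1.482, 0.004]
force: [1.5, 3.4, 8.2]
width: 0.191
gripper_force: 25.2
t 22.8 pos [ 0.4893 -0.3737  0.0833] yaw 0.9829 z [ 0.0027  0.0005 -1.    ] F [1.4624 3.416  8.1822] j [ 0.7244  0.5781 -0.2308  1.736   0.1656  0.8444 -0.1681] w 0.19054134945863704 25.192170047666878
turn 0.0061
d now [-0.0224 -0.0026 -0.0918]
F -0.6853414148937912 3.6521242390639093 8.182160380164673 [ 0.7077 -0.6755  0.3003]
```

```bash
python3 nudge.py '[[0.003,0,0.004,0,0],[0.003,0,0.004,0,0],[0.002,0,0.004,0,0],[0,0,0,0,0]]' 30
python3 nudge.py '[[0.002,0,0.003,0,0],[0.002,0,0.003,0,0],[0,0,0,0,0]]'
python3 -c "
from h import *
o=go(st(-.047,-.15,-.0),-.594+np.pi/2);F=np.array(o['force']);print('F',F@ex,F@ey,F[2],np.array(o['ft_torque']))"
```

```text
clock: 23.2
position: [0.4935, -0.3676, 0.0716]
ee_rot: [2.769, 1.481, 0.004]
force: [0.5, 2.3, 8.4]
width: 0.189
gripper_force: 30.3
clock: 23.5
position: [0.4961, -0.3645, 0.066]
ee_rot: [2.768, 1.481, 0.004]
force: [0.5, 2.3, 9.6]
width: 0.187
gripper_force: 30.4
t 23.5 pos [ 0.4961 -0.3645  0.066 ] yaw 0.9824 z [ 0.0034 -0.0006 -1.    ] F [0.5312 2.3276 9.5796] j [ 0.7021  0.5986 -0.2261  1.7506  0.1739  0.8087 -0.1944] w 0.1869737250866388 30.39654748979956
turn 0.0056
d now [-0.0339 -0.0029 -0.109 ]
F -0.8535913165803027 2.2296916730450285 9.57960826321405 [ 0.6186 -0.6064  0.4393]
```

```bash
python3 nudge.py '[[0.002,0,0.003,0,0],[0.001,0,0.002,0,0],[0,0,0,0,0]]'
python3 nudge.py '[[0.002,0,0.003,0,0],[0.001,0,0.002,0,0],[0,0,0,0,0]]'
python3 -c "
from h import *
o=go(st(-.047,-.15,-.0),-.594+np.pi/2);F=np.array(o['force']);print('F',F@ex,F@ey,F[2],np.array(o['ft_torque']))"
```

```text
clock: 23.8
position: [0.4984, -0.3622, 0.0616]
ee_rot: [2.767, 1.481, 0.006]
force: [1.8, 2.4, 12.5]
width: 0.187
gripper_force: 30.5
clock: 24.1
position: [0.5009, -0.3597, 0.0571]
ee_rot: [2.766, 1.48, 0.008]
force: [2.7, 3.1, 16.2]
width: 0.187
gripper_force: 30.6
t 24.1 pos [ 0.5009 -0.3597  0.0571] yaw 0.9829 z [ 0.0063 -0.0015 -1.    ] F [ 2.7459  3.0839 16.188 ] j [ 0.6901  0.6099 -0.2241  1.7567  0.178   0.7885 -0.2078] w 0.18727087220815342 30.62087058322504
turn 0.0061
d now [-0.0404 -0.0039 -0.118 ]
F 0.5658766148378409 4.090253808947626 16.18803378435308 [ 0.8344 -0.9905  0.4535]
```

Torque was flat at about 1.3 N·m while turning and then rose to 2.2, so the screw is solid. I'll ease back about 0.28 rad.

```bash
python3 nudge.py '[[-0.0035,0,-0.005,0,0],[-0.0035,0,-0.005,0,0],[-0.0035,0,-0.005,0,0],[-0.0035,0,-0.005,0,0],[-0.003,0,-0.005,0,0],[0,0,0,0,0]]' 30
python3 -c "
from h import *
o=go(st(-.047,-.15,-.0),-.594+np.pi/2);F=np.array(o['force']);print('F',F@ex,F@ey,F[2],np.array(o['ft_torque']))"
python3 nudge.py '[[-0.003,0,-0.005,0,0],[-0.0025,0,-0.005,0,0],[0,0,0,0,0]]' 30
python3 -c "
from h import *
o=go(st(-.047,-.15,-.0),-.594+np.pi/2);F=np.array(o['force']);print('F',F@ex,F@ey,F[2],np.array(o['ft_torque']))"
```

```text
clock: 24.7
position: [0.4894, -0.3727, 0.0805]
ee_rot: [2.77, 1.482, 0.004]
force: [2.5, 5.8, 1.9]
width: 0.187
gripper_force: 30.1
t 24.7 pos [ 0.4894 -0.3727  0.0805] yaw 0.9826 z [ 0.0023  0.0012 -1.    ] F [2.4646 5.8494 1.8511] j [ 0.7231  0.5811 -0.2306  1.7389  0.1665  0.8394 -0.1704] w 0.18745227938706427 30.052304294658825
turn 0.0058
d now [-0.0232 -0.0021 -0.0945]
F -1.2064332977079106 6.231668772730983 1.8510659050085845 [ 1.0001 -0.7792  0.428 ]
clock: 25.0
position: [0.486, -0.3774, 0.0903]
ee_rot: [-2.77, -1.482, -0.003]
force: [2.3, 5.9, -0.6]
width: 0.186
gripper_force: 30.1
t 25.0 pos [ 0.486  -0.3774  0.0903] yaw 0.9826 z [ 0.0017  0.0012 -1.    ] F [ 2.3417  5.872  -0.5568] j [ 0.7337  0.5698 -0.2325  1.7302  0.1623  0.8597 -0.1577] w 0.18612085333226486 30.088566852500662
turn 0.0058
d now [-0.0176 -0.0019 -0.0847]
F -1.321128649136054 6.182114978844524 -0.5568180559537499 [ 0.8683 -0.6586  0.4963]
```

```bash
python3 nudge.py '[[0.001,0,-0.003,0,0],[0.001,0,0,0,0],[0,0,0,0,0.4],[0,0,0,0,0.4],[0,0,0,0,0.4],[0,0,0,0,0.4],[0,0,-0.035,0,0.4],[0,0,-0.035,0,0.4],[0.03,0,-0.01,0,0.4],[0.033,0,0,0,0.4]]' 30
python3 - <<'E'
from h import *
o=go(st(-.047,-.067,-.055),-.594+np.pi/2);F=np.array(o['force']);print('F',F)
s=arm.get_image("scene"); w=wcam(arm.get_image("wrist"),o)
g=cv2.cvtColor(w["image"],cv2.COLOR_BGR2GRAY).astype(int)
for v in(150,180,200,220): print(v,g[v,230:290].tolist())
for u in(290,310): print(u,g[20:170:3,u].tolist())
for v in(100,110,120): print(v,g[v,300:400:3].tolist())
print(proj(w,FACE),proj(w,st(-.047,0,0)))
g=cv2.cvtColor(s["image"],cv2.COLOR_BGR2GRAY).astype(int)
for y in(-.03,-.06,-.09,-.12):
    p=proj(s,st(-.048,y,.46*y)); u,v=p.round().astype(int); print(y,p); print(v-14,g[v-14:v+18,u].tolist())
E
```

```text
clock: 26.0
position: [0.5219, -0.3265, 0.1759]
ee_rot: [2.77, 1.472, 0.003]
force: [0.5, 0.7, 0.9]
width: 0.401
gripper_force: 0.0
t 26.0 pos [ 0.5219 -0.3265  0.1759] yaw 0.977 z [ 0.0038 -0.003  -1.    ] F [0.4966 0.6875 0.9219] j [ 0.6474  0.4776 -0.254   1.6483  0.1367  1.0284 -0.2434] w 0.4011077519947284 0.0
turn 0.0002
d now [ 0.003  -0.0038  0.0559]
F [0.4966 0.6875 0.9219]
150 [87, 91, 91, 94, 93, 97, 94, 97, 100, 109, 112, 118, 141, 161, 172, 164, 168, 163, 174, 166, 166, 166, 167, 164, 165, 166, 157, 163, 166, 173, 177, 173, 175, 174, 175, 172, 173, 176, 173, 177, 182, 184, 187, 187, 179, 180, 177, 185, 183, 183, 190, 192, 186, 190, 190, 189, 188, 189, 189, 190]
180 [182, 145, 148, 187, 187, 154, 145, 148, 148, 153, 147, 146, 141, 137, 140, 143, 147, 157, 162, 157, 159, 155, 156, 154, 162, 159, 159, 160, 154, 162, 159, 154, 124, 198, 220, 217, 219, 218, 215, 211, 212, 210, 203, 170, 197, 156, 166, 206, 201, 170, 196, 159, 163, 199, 202, 164, 193, 157, 159, 194]
200 [191, 190, 189, 194, 192, 195, 191, 181, 139, 148, 153, 146, 147, 142, 139, 145, 140, 141, 143, 153, 154, 15
[... 1588 characters left out ...]
9, 175, 170, 171, 169, 164, 167, 176, 178, 182, 165, 148, 149, 147, 137, 119, 127, 130, 136, 154, 181, 185, 188, 188, 188, 189]
-0.06 [317.2166 172.8638]
159 [168, 172, 163, 169, 177, 173, 169, 171, 168, 168, 171, 171, 172, 176, 175, 178, 180, 159, 149, 149, 146, 137, 150, 159, 179, 181, 181, 181, 178, 176, 173, 172]
-0.09 [329.7176 177.2809]
163 [142, 133, 165, 167, 190, 201, 194, 189, 185, 184, 193, 188, 188, 185, 190, 240, 252, 252, 252, 212, 148, 147, 144, 132, 200, 205, 200, 201, 207, 204, 199, 196]
-0.12 [341.9642 181.6082]
168 [202, 200, 199, 202, 203, 208, 208, 194, 201, 197, 209, 213, 211, 209, 202, 221, 251, 253, 252, 246, 148, 148, 145, 138, 191, 223, 210, 201, 198, 199, 193, 194]
```

```bash
python3 nudge.py '[[0,-0.0015,0.02,0,0.4],[0,0,0.02,0,0.4],[0,0,0.015,0,0.4],[0,0,0.007,0,0.4],[0,0,0,0,0],[0,0,0,0,0],[0,0,0,0,0],[0,0,-0.002,0,0],[0,0,-0.002,0,0],[0,0,0,0,0]]' 15
python3 -c "
from h import *
o=go(st(-.047,-.067,-.055),-.594+np.pi/2);F=np.array(o['force']);print('F',F@ex,F@ey,F[2])"
```

```text
clock: 27.1
position: [0.5186, -0.3239, 0.1151]
ee_rot: [-2.771, -1.479, 0.002]
force: [-4.8, 0.6, -4.0]
width: 0.185
gripper_force: 15.0
t 27.1 pos [ 0.5186 -0.3239  0.1151] yaw 0.9805 z [-0.0019  0.0003 -1.    ] F [-4.7741  0.6324 -4.0095] j [ 0.64    0.538  -0.2461  1.7159  0.1595  0.9092 -0.2614] w 0.18499568072346295 14.967495161108673
turn 0.0037
d now [ 0.0027  0.0006 -0.0049]
F -4.318870977549952 -2.1306562808564933 -4.009510731205096
```

```bash
python3 nudge.py '[[0,0,0,0,0],[0,-0.002,-0.001,0,0],[0,-0.003,-0.001,0,0],[0,-0.003,0,0,0],[0,0,0,0,0]]' 50
python3 -c "
from h import *
o=go(st(-.047,-.067,-.055),-.594+np.pi/2);F=np.array(o['force']);print('F',F@ex,F@ey,F[2])"
```

```text
clock: 27.6
position: [0.5131, -0.3193, 0.1173]
ee_rot: [2.771, 1.479, 0.0]
force: [0.9, -0.1, -8.0]
width: 0.179
gripper_force: 50.0
t 27.6 pos [ 0.5131 -0.3193  0.1173] yaw 0.9808 z [ 0.0004 -0.     -1.    ] F [ 0.8924 -0.0725 -8.0172] j [ 0.6415  0.5244 -0.2488  1.7342  0.1577  0.9021 -0.2632] w 0.17915377141368444 50.00208389014006
turn 0.004
d now [ 0.002   0.0078 -0.0027]
F 0.7818521001754517 0.43621357362210356 -8.017236706109106
```

```bash
python3 nudge.py '[[0,-0.004,0.001,0,0],[0,-0.005,0,0,0],[0,-0.005,0,0,0],[0,-0.008,0,0,0],[0,-0.01,0,0,0],[0,-0.01,-0.01,0,0],[0,-0.01,-0.02,0,0],[0,0,-0.02,0,0],[0,0,-0.02,0,0],[0,0,-0.02,0,0]]' 50
python3 - <<'E'
from h import *
o=go(st(-.047,-.067,-.055),-.594+np.pi/2);F=np.array(o['force']);print('F',F@ex,F@ey,F[2])
s=arm.get_image("scene"); w=wcam(arm.get_image("wrist"),o); cv2.imwrite("pics/w9.png",w["image"]);cv2.imwrite("pics/s9.png",s["image"])
g=cv2.cvtColor(w["image"],cv2.COLOR_BGR2GRAY).astype(int)
for v in(150,180,210): print(v,g[v,220:300:2].tolist())
for u in(290,310,330,350): print(u,g[20:230:5,u].tolist())
M=np.array(w["cam_to_world"])
for z in(.0,.02,.04): # tool-frame predicted corner/tip pixel rows for corner at r=.067, height z above grasp
    Tm=R.from_rotvec(o["ee_rot"]).as_matrix(); f=lambda p:proj(w,o["position"]+Tm@np.array(p))
    print(z,f([.065,0,-.019-z]),f([.065,.066,-.019-z]))
E
```

```text
clock: 28.6
position: [0.4692, -0.2901, 0.2079]
ee_rot: [2.771, 1.479, 0.0]
force: [1.3, 0.6, -5.2]
width: 0.178
gripper_force: 50.0
t 28.6 pos [ 0.4692 -0.2901  0.2079] yaw 0.9808 z [ 0.0004 -0.0004 -1.    ] F [ 1.318   0.6269 -5.2113] j [ 0.6661  0.3523 -0.2763  1.7616  0.1095  1.0421 -0.2393] w 0.17774110030251003 49.99568620696664
turn 0.004
d now [0.0022 0.0605 0.088 ]
F 0.74633426231371 1.254217407730499 -5.211294654987152
150 [106, 110, 106, 107, 102, 104, 98, 108, 98, 105, 97, 111, 111, 115, 120, 171, 169, 174, 168, 169, 176, 171, 175, 171, 168, 167, 167, 171, 164, 180, 176, 176, 178, 175, 176, 181, 174, 177, 183, 186]
180 [168, 163, 160, 168, 176, 170, 170, 159, 155, 151, 152, 150, 153, 152, 153, 151, 150, 149, 156, 153, 137, 134, 136, 127, 131, 133, 128, 133, 134, 143, 200, 198, 194, 199, 192, 189, 193, 189, 186, 194]
210 [94, 95, 105, 97, 97, 100, 94, 93, 156, 153, 160, 151, 150, 146, 149, 145, 148, 152, 161, 158, 155, 158, 160, 151, 153, 158, 154, 155, 147, 139, 147, 161, 165, 158, 170, 174, 183, 185, 185, 185]
290 [243, 240, 238, 240, 253, 254, 245, 240, 237, 220, 86, 18
[... 221 characters left out ...]
, 113, 101, 135, 74, 129, 155, 155, 155, 194, 186, 187, 189, 185, 194, 104, 111, 221, 196, 195, 197, 192, 196, 188, 184, 181, 172, 149, 120]
330 [179, 176, 182, 179, 179, 177, 181, 184, 188, 163, 177, 179, 172, 175, 184, 182, 188, 181, 195, 160, 158, 157, 187, 188, 200, 197, 193, 190, 112, 106, 195, 191, 190, 193, 192, 190, 192, 188, 166, 186, 182, 179]
350 [57, 25, 36, 196, 190, 241, 244, 244, 168, 160, 212, 247, 247, 131, 141, 91, 113, 115, 127, 166, 158, 160, 188, 193, 198, 198, 188, 195, 108, 110, 185, 187, 187, 188, 188, 189, 191, 195, 194, 199, 194, 192]
0.0 [252.8839 136.2276] [388.9324 136.1689]
0.02 [252.5089 141.078 ] [410.6182 141.008 ]
0.04 [251.9886 147.8067] [440.698  147.7203]
```

The key is out and held, with the screw left tight. Next I raise it, turn it to the tray's direction, and bring it over the tray.

```bash
python3 nudge.py '[[0,0,-0.012,-0.12,0],[0,0,-0.012,-0.12,0],[0,0,-0.01,-0.12,0],[0,0,0,0,0]]' 50
python3 -c "
from h import *
o=go([.493,-.023,.242],1.34)"
```

```text
clock: 29.1
position: [0.4699, -0.2905, 0.2407]
ee_rot: [2.459, 1.953, 0.001]
force: [0.3, -0.4, -4.0]
width: 0.178
gripper_force: 50.0
t 29.1 pos [ 0.4699 -0.2905  0.2407] yaw 1.3426 z [ 0.0012 -0.0007 -1.    ] F [ 0.2861 -0.4056 -3.995 ] j [ 0.7249  0.3328 -0.3526  1.7104  0.1259  1.1193  0.107 ] w 0.17777156600433539 49.99406240880489
turn 0.0026
d now [ 0.2658 -0.038  -0.0014]
```

```bash
python3 nudge.py '[[0.02,0,0,0,0],[0.03,-0.005,0,0,0],[0.035,-0.005,0,0,0],[0.035,-0.005,0,0,0],[0.035,-0.005,0,0,0],[0.035,-0.005,0,0,0],[0.03,-0.005,0,0,0],[0.03,-0.005,0,0,0],[0.016,-0.003,0,0.0026,0],[0,0,0,0,0]]' 50
python3 - <<'E'
from h import *
o=go([.493,-.023,.242],1.34)
w=wcam(arm.get_image("wrist"),o); g=cv2.cvtColor(w["image"],cv2.COLOR_BGR2GRAY)
cv2.imwrite("pics/w10.png",w["image"])
# predicted tray rim corners in wrist image vs picture edges
ct=np.array([.508,-.043]); a=-.23
for X,Y in((-.06,.11),(.06,.11),(-.06,-.11),(.06,-.11),(-.06,.06),(.06,.06)):
    P=[ct[0]+X*np.cos(a)-Y*np.sin(a),ct[1]+X*np.sin(a)+Y*np.cos(a)]
    print((X,Y),*[proj(w,P+[z]).round(1) for z in(.141,.149)])
g=g.astype(int)
for v in(60,90,110): print(v,g[v,100:420:4].tolist())
for u in(200,300,330): print(u,g[0:130:2,u].tolist())
E
```

```text
clock: 30.1
position: [0.4928, -0.0197, 0.2394]
ee_rot: [-2.462, -1.949, -0.0]
force: [-1.1, 0.4, -5.1]
width: 0.182
gripper_force: 50.0
t 30.1 pos [ 0.4928 -0.0197  0.2394] yaw 1.339 z [-0.0008  0.0013 -1.    ] F [-1.0978  0.4324 -5.0544] j [ 0.3365  0.2548 -0.4924  1.8354  0.1335  1.0849 -0.4368] w 0.18174647672555294 49.9957774579525
turn -0.001
d now [-0.0032  0.0009 -0.0026]
(-0.06, 0.11) [207.3  91.5] [205.7  91. ]
(0.06, 0.11) [347.5  91.2] [350.5  90.6]
(-0.06, -0.11) [217.8 307.2] [216.8 312.3]
(0.06, -0.11) [328.7 307. ] [330.6 312.1]
(-0.06, 0.06) [210.1 149.9] [208.7 151.3]
(0.06, 0.06) [342.4 149.6] [345.1 151. ]
60 [216, 208, 202, 202, 207, 199, 255, 255, 119, 174, 183, 186, 186, 171, 159, 180, 174, 161, 242, 240, 239, 239, 238, 237, 236, 238, 240, 238, 239, 157, 234, 234, 242, 244, 208, 199, 194, 197, 200, 228, 246, 240, 216, 217, 247, 244, 245, 246, 230, 221, 245, 243, 242, 238, 244, 243, 186, 194, 190, 182, 176, 177, 183, 183, 174, 177, 180, 186, 186, 190, 189, 188, 189, 189, 189, 189, 188, 190, 189, 188]
90 [249, 168, 251, 235, 206, 118, 184, 181, 179, 183, 182, 180
[... 996 characters left out ...]
, 246, 244, 244, 244, 245, 243, 244, 243, 243, 244, 238]
300 [143, 215, 244, 241, 241, 238, 237, 238, 237, 236, 237, 239, 237, 237, 239, 239, 241, 241, 242, 244, 242, 243, 244, 245, 245, 245, 245, 245, 244, 243, 245, 243, 243, 242, 235, 233, 238, 240, 240, 240, 237, 237, 238, 234, 182, 177, 112, 98, 28, 38, 31, 30, 30, 24, 32, 47, 155, 153, 151, 153, 156, 153, 150, 155, 189]
330 [189, 186, 187, 187, 184, 183, 181, 181, 182, 181, 182, 183, 185, 181, 185, 181, 180, 183, 182, 182, 182, 178, 182, 179, 179, 182, 182, 186, 189, 192, 193, 188, 185, 183, 179, 185, 185, 179, 185, 185, 185, 182, 179, 176, 176, 188, 137, 130, 26, 37, 38, 30, 33, 21, 26, 114, 162, 167, 162, 163, 157, 160, 166, 176, 192]
```

```bash
python3 nudge.py '[[0,0.003,0.02,0,0],[0,0,0.02,0,0],[0,0,0.02,0,0],[0,0,0,0,0]]' 25
python3 nudge.py '[[0,0,0.006,0,0],[0,0,0.006,0,0],[0,0,0.005,0,0],[0,0,0,0,0]]' 12
python3 nudge.py '[[0,0,0.005,0,0],[0,0,0.003,0,0],[0,0,0,0,0]]' 12
```

```text
clock: 30.55
position: [0.4941, -0.0252, 0.1773]
ee_rot: [-2.465, -1.942, 0.007]
force: [-1.5, -1.2, -4.0]
width: 0.183
gripper_force: 25.0
clock: 30.95
position: [0.4963, -0.0237, 0.1629]
ee_rot: [-2.464, -1.948, 0.001]
force: [0.4, 0.3, -4.8]
width: 0.181
gripper_force: 12.0
clock: 31.25
position: [0.4962, -0.0237, 0.1548]
ee_rot: [-2.464, -1.948, 0.001]
force: [0.2, 0.4, -5.2]
width: 0.184
gripper_force: 12.0
```

```bash
python3 nudge.py '[[0,0,0.004,0,0],[0,0,0.003,0,0],[0,0,0,0,0]]' 10
python3 nudge.py '[[0,0,0.003,0,0],[0,0,0.003,0,0],[0,0,0,0,0]]' 10
```

```text
clock: 31.55
position: [0.4961, -0.0237, 0.1477]
ee_rot: [-2.464, -1.948, 0.001]
force: [-0.9, 0.3, -4.9]
width: 0.184
gripper_force: 10.0
clock: 31.85
position: [0.4962, -0.0237, 0.1418]
ee_rot: [-2.464, -1.948, 0.001]
force: [0.4, 0.0, -4.9]
width: 0.181
gripper_force: 10.0
```

Run:
```python
from h import *
o=go([.493,-.023,.242],1.34)
w=wcam(arm.get_image("wrist"),o); g=cv2.GaussianBlur(cv2.cvtColor(w["image"],cv2.COLOR_BGR2GRAY),(3,3),0).astype(int)
for v in(60,110,130,180,210): print(v,g[v,180:420:4].tolist())
for u in(300,330,370): print(u,g[0:180:3,u].tolist())
```

```text
t 31.85 pos [ 0.4962 -0.0237  0.1418] yaw 1.3381 z [-0.0007 -0.0001 -1.    ] F [ 0.4281  0.0216 -4.8989] j [ 0.3049  0.3686 -0.4657  1.9555  0.214   0.8658 -0.5061] w 0.1811175449662388 9.999717506580055
turn -0.0019
d now [-0.0001 -0.0033 -0.1002]
60 [235, 234, 235, 235, 236, 230, 219, 217, 238, 239, 241, 200, 196, 195, 194, 191, 192, 195, 232, 233, 232, 223, 225, 229, 226, 234, 234, 234, 236, 235, 234, 233, 232, 232, 231, 230, 200, 228, 229, 229, 220, 228, 230, 229, 233, 170, 167, 168, 168, 171, 174, 173, 174, 175, 178, 182, 168, 106, 78, 85]
110 [254, 171, 84, 67, 30, 27, 29, 30, 29, 32, 29, 29, 32, 29, 32, 33, 32, 31, 52, 122, 173, 171, 168, 167, 174, 174, 173, 172, 180, 182, 177, 184, 184, 182, 183, 184, 184, 183, 184, 185, 182, 183, 184, 184, 185, 183, 190, 186, 253, 253, 253, 253, 253, 253, 253, 253, 253, 253, 253, 249]
130 [171, 145, 83, 92, 29, 27, 31, 30, 31, 29, 31, 29, 31, 29, 31, 41, 159, 162, 170, 169, 170, 167, 164, 140, 139, 142, 137, 130, 134, 136, 139, 142, 142, 140, 142, 142, 141, 141, 143, 141, 142, 142, 141, 143, 140, 140, 141, 141, 173, 245, 245, 244, 245, 245, 
[... 720 characters left out ...]
, 180, 179, 176, 181, 179, 177, 180, 144, 139, 135, 136, 138, 139, 28, 32, 29, 29, 30, 31, 29, 28, 29, 28, 29, 29, 26, 27, 29]
330 [235, 236, 237, 236, 235, 236, 236, 236, 237, 236, 236, 235, 234, 233, 232, 232, 231, 230, 230, 229, 228, 228, 201, 169, 168, 129, 79, 79, 29, 38, 125, 177, 177, 183, 188, 187, 187, 184, 183, 141, 140, 140, 139, 141, 129, 27, 29, 27, 28, 30, 30, 29, 29, 31, 28, 31, 28, 27, 28, 28]
370 [174, 175, 174, 174, 175, 176, 174, 173, 174, 173, 173, 174, 174, 172, 171, 172, 170, 172, 170, 168, 168, 169, 172, 245, 253, 246, 129, 205, 50, 39, 143, 254, 252, 253, 254, 253, 252, 243, 221, 183, 230, 231, 210, 139, 130, 53, 54, 57, 63, 56, 54, 54, 54, 56, 56, 50, 36, 26, 27, 31]
```

```bash
python3 nudge.py '[[0,0,0.002,0,0],[0,0,0.002,0,0],[0,0,0,0,0]]' 8
python3 nudge.py '[[0,0,0.002,0,0],[0,0,0.002,0,0],[0,0,0,0,0]]' 8
```

```text
clock: 32.2
position: [0.4963, -0.0236, 0.138]
ee_rot: [-2.464, -1.948, 0.001]
force: [1.4, 0.7, -5.3]
width: 0.186
gripper_force: 8.0
clock: 32.5
position: [0.4965, -0.0236, 0.1341]
ee_rot: [2.464, 1.948, 0.0]
force: [-0.1, -0.8, -2.9]
width: 0.182
gripper_force: 8.0
```

```bash
python3 nudge.py '[[0,0,0.002,0,0],[0,0,0,0,0]]' 5
python3 nudge.py '[[0,0,0.002,0,0],[0,0,0,0,0]]' 5
python3 nudge.py '[[0,0,0.002,0,0],[0,0,0,0,0]]' 4
```

```text
clock: 32.7
position: [0.4967, -0.0236, 0.1333]
ee_rot: [2.464, 1.948, 0.0]
force: [-3.9, -0.6, 10.6]
width: 0.185
gripper_force: 12.2
clock: 32.9
position: [0.4968, -0.0236, 0.1331]
ee_rot: [2.463, 1.947, 0.0]
force: [-13.8, -1.5, 34.7]
width: 0.183
gripper_force: 24.4
clock: 33.1
position: [0.4969, -0.0236, 0.1329]
ee_rot: [2.462, 1.946, 0.001]
force: [-20.8, -2.7, 59.1]
width: 0.179
gripper_force: 36.0
```

```bash
python3 nudge.py '[[0,0,-0.004,0,0],[0,0,-0.003,0,0],[0,0,0,0,0]]' 5
python3 - <<'E'
from h import *
o=go([.493,-.023,.242],1.34)
w=wcam(arm.get_image("wrist"),o); g=cv2.GaussianBlur(cv2.cvtColor(w["image"],cv2.COLOR_BGR2GRAY),(3,3),0).astype(int)
for u in(300,330): print(u,g[60:180:2,u].tolist())
for v in(180,210): print(v,g[v,180:420:4].tolist())
E
```

```text
clock: 33.4
position: [0.4966, -0.0236, 0.1353]
ee_rot: [2.464, 1.948, 0.001]
force: [0.3, -0.0, -4.3]
width: 0.178
gripper_force: 5.0
t 33.4 pos [ 0.4966 -0.0236  0.1353] yaw 1.338 z [ 0.0004  0.     -1.    ] F [ 0.2987 -0.0246 -4.3233] j [ 0.3017  0.377  -0.4629  1.9627  0.2206  0.8502 -0.5123] w 0.17818538973491607 4.999919235706329
turn -0.002
d now [-0.0002 -0.0036 -0.1067]
300 [234, 235, 208, 158, 177, 173, 148, 115, 75, 121, 63, 25, 31, 28, 32, 117, 169, 169, 175, 179, 177, 177, 174, 172, 163, 162, 161, 162, 163, 163, 163, 165, 164, 94, 29, 29, 27, 29, 28, 28, 28, 30, 28, 26, 29, 31, 28, 29, 29, 28, 27, 30, 30, 31, 28, 27, 24, 25, 27, 28]
330 [225, 220, 213, 169, 173, 177, 154, 127, 81, 100, 92, 29, 29, 25, 32, 119, 171, 170, 176, 180, 178, 176, 173, 174, 164, 163, 163, 162, 163, 163, 164, 163, 164, 94, 29, 28, 29, 28, 28, 27, 29, 29, 27, 28, 29, 27, 29, 29, 30, 30, 31, 27, 30, 29, 25, 29, 27, 28, 25, 29]
180 [169, 118, 82, 51, 26, 30, 31, 29, 30, 28, 29, 28, 30, 30, 26, 154, 173, 163, 164, 171, 172, 172, 173, 84, 28, 31, 27, 28, 28, 29, 26, 29, 26, 26, 27, 29, 28, 32, 28, 30, 30, 31, 31, 28, 31, 30, 30, 30, 29, 30, 96, 77, 74, 94, 155, 166, 179, 181, 183, 169]
210 [165, 154, 84, 118, 30, 31, 31, 29, 30, 30, 30, 29, 30, 30, 28, 146, 173, 166, 164, 170, 170, 172, 172, 71, 28, 29, 28, 28, 29, 29, 29, 28, 29, 30, 29, 31, 30, 30, 29, 29, 30, 29, 30, 29, 30, 29, 29, 30, 27, 115, 78, 75, 112, 163, 172, 178, 171, 173, 182, 72]
```

```bash
python3 nudge.py '[[0,0,0,0,0.24],[0,0,0,0,0.26],[0,0,0,0,0.28],[0,0,0,0,0.28],[0,0,0,0,0.28],[0,0,-0.01,0,0.28],[0,0,-0.02,0,0.28],[0,0,-0.03,0,0.28],[0,0,-0.04,0,0.28],[0,0,-0.04,0,0.28]]' 5
python3 - <<'E'
from h import *
import pickle
o=go([.493,-.023,.242],1.34); print(o["force"])
w=wcam(arm.get_image("wrist"),o); c=w["image"]; cv2.imwrite("pics/w11.png",c)
g=cv2.GaussianBlur(cv2.cvtColor(c,cv2.COLOR_BGR2GRAY),(3,3),0).astype(int)
for v in range(90,240,20): print(v,g[v,190:350:3].tolist())
for u in(260,280,300): print(u,g[60:230:3,u].tolist())
E
```

```text
clock: 34.45
position: [0.496, -0.0234, 0.2773]
ee_rot: [-2.464, -1.949, -0.0]
force: [0.8, 0.2, 0.1]
width: 0.279
gripper_force: 0.0
t 34.45 pos [ 0.496  -0.0234  0.2773] yaw 1.3386 z [-0.0001  0.0002 -1.    ] F [0.7758 0.2482 0.1074] j [ 0.3493  0.2278 -0.4946  1.77    0.1163  1.1728 -0.412 ] w 0.27874121666851576 0.0
turn -0.0014
d now [-0.0003 -0.003   0.0353]
[0.7758 0.2482 0.1074]
90 [244, 244, 244, 245, 231, 156, 240, 241, 246, 246, 252, 205, 131, 105, 108, 116, 124, 122, 127, 124, 123, 121, 122, 124, 125, 120, 121, 124, 129, 127, 130, 132, 134, 137, 140, 144, 143, 147, 150, 150, 149, 232, 249, 250, 252, 252, 254, 251, 244, 224, 178, 186, 183, 182]
110 [174, 243, 243, 243, 244, 245, 245, 248, 159, 154, 80, 29, 33, 30, 33, 32, 30, 33, 30, 31, 32, 44, 175, 175, 173, 178, 173, 168, 166, 169, 167, 168, 169, 168, 167, 168, 168, 169, 167, 168, 167, 165, 168, 172, 255, 118, 178, 118, 255, 204, 182, 188, 189, 185]
130 [86, 177, 238, 237, 236, 234, 234, 239, 184, 169, 104, 29, 33, 31, 32, 31, 33, 32, 32, 84, 180, 172, 178, 182, 184, 85, 31, 32, 31, 32, 31, 32, 31, 34, 34, 33, 34, 33, 3
[... 1392 characters left out ...]
 172, 180, 175, 171, 166, 176, 179, 183, 182, 183, 182, 182, 181, 181, 180, 181, 181, 181, 181, 179, 179, 180, 180, 180, 179, 179, 177, 243, 252, 252, 252, 252, 252, 252, 252, 252, 252, 252, 252, 252]
280 [246, 245, 245, 243, 241, 241, 241, 240, 240, 184, 130, 53, 31, 70, 188, 192, 187, 164, 164, 152, 30, 31, 31, 31, 32, 31, 32, 31, 32, 29, 29, 32, 31, 30, 32, 32, 31, 31, 29, 30, 30, 31, 31, 33, 82, 59, 59, 58, 58, 75, 59, 59, 60, 60, 71, 76, 34]
300 [242, 241, 240, 239, 238, 237, 235, 236, 236, 173, 146, 72, 30, 71, 189, 194, 186, 163, 165, 153, 29, 33, 35, 32, 33, 31, 33, 33, 31, 32, 32, 31, 32, 33, 32, 32, 32, 32, 31, 31, 32, 32, 31, 32, 70, 61, 60, 59, 58, 62, 60, 60, 61, 59, 63, 61, 60]
```

```bash
python3 nudge.py '[[0,0,-0.03,0,0.28],[-0.03,0,-0.03,0,0.28],[-0.04,0,-0.02,0,0.28],[-0.04,0,0,0,0.28],[-0.04,0,0,0,0.28],[-0.04,0,0,0,0.28],[-0.03,0,0,0,0.28],[0,0,0,0,0.28],[0,0,0,0,0.28]]' 5
python3 - <<'E'
from h import *
o=go([.493,-.023,.242],1.34)
ct=np.array([.508,-.043]); a=-.23; Rm=np.array([[np.cos(a),-np.sin(a)],[np.sin(a),np.cos(a)]])
T=lambda p:Rm.T@(p[:2]-ct)
w=wcam(arm.get_image("wrist"),o); cv2.imwrite("pics/w12.png",w["image"])
# rectify tray area (z=.143 plane) : 1 px = 1 mm, tray x right, tray -y down
xs,ys=np.meshgrid(np.arange(-75,76),np.arange(130,-131,-1)); 
def rect(d,z):
    q=np.stack([xs/1e3,ys/1e3],-1)@Rm.T+ct; P=np.dstack([q,np.full(xs.shape,z)])
    C=np.array(d["cam_to_world"]); c=(P-C[:3,3])@C[:3,:3]
    m=np.stack([d["cx"]+d["fx"]*c[...,0]/c[...,2],d["cy"]+d["fy"]*c[...,1]/c[...,2]],-1).astype(np.float32)
    return cv2.cvtColor(cv2.remap(d["image"],m[...,0],m[...,1],cv2.INTER_LINEAR),cv2.COLOR_BGR2GRAY).astype(int)
for n,d in(("wrist",w),("top",arm.get_image("top"))):
    g=rect(d,.143); print(n)
    for y in(100,90,85,80,60,20,-20,-60,-70,-75,-80,-85,-90,-95,-100,-105): print(y,"x-70..:",g[130-y,5:146:4].tolist())
E
```

```text
clock: 35.4
position: [0.4455, -0.2377, 0.3555]
ee_rot: [-2.465, -1.947, -0.001]
force: [0.0, 1.4, 0.7]
width: 0.279
gripper_force: 0.0
t 35.4 pos [ 0.4455 -0.2377  0.3555] yaw 1.3369 z [ 0.0003  0.0004 -1.    ] F [0.0045 1.444  0.6955] j [ 0.6685  0.1786 -0.3385  1.6239  0.06    1.3492  0.088 ] w 0.2793856226314411 0.0
turn -0.0031
d now [ 0.2199 -0.0036  0.1136]
wrist
100 x-70..: [0, 0, 0, 0, 0, 0, 0, 0, 0, 0, 0, 0, 0, 0, 0, 0, 0, 0, 0, 0, 0, 0, 0, 0, 0, 0, 0, 0, 0, 0, 0, 0, 0, 0, 0, 0]
90 x-70..: [0, 0, 0, 0, 0, 0, 0, 0, 0, 0, 0, 0, 0, 0, 0, 0, 0, 0, 0, 0, 0, 0, 0, 0, 0, 0, 0, 0, 0, 0, 0, 0, 0, 0, 0, 0]
85 x-70..: [0, 0, 0, 0, 0, 0, 0, 0, 0, 0, 0, 0, 0, 0, 0, 0, 0, 0, 0, 0, 0, 0, 0, 0, 0, 0, 0, 0, 0, 0, 0, 0, 0, 0, 0, 0]
80 x-70..: [0, 0, 0, 0, 0, 0, 0, 0, 0, 0, 0, 0, 0, 0, 0, 0, 0, 0, 0, 0, 0, 0, 0, 0, 0, 0, 0, 0, 0, 0, 0, 0, 0, 0, 0, 0]
60 x-70..: [0, 0, 0, 0, 0, 0, 0, 0, 0, 0, 0, 0, 0, 0, 0, 0, 0, 0, 0, 0, 0, 0, 0, 0, 0, 0, 0, 0, 0, 0, 0, 0, 0, 0, 0, 0]
20 x-70..: [0, 0, 0, 0, 0, 0, 0, 0, 0, 0, 0, 0, 0, 0, 0, 0, 0, 0, 0, 0, 0, 0, 0, 0, 0, 0, 0, 0, 0, 0, 0, 0, 0, 0, 0, 0]
-20 x-
[... 3779 characters left out ...]
, 194]
-90 x-70..: [107, 107, 135, 136, 61, 65, 65, 65, 65, 65, 64, 65, 65, 66, 66, 67, 67, 67, 68, 68, 68, 68, 68, 69, 69, 69, 69, 70, 70, 70, 76, 122, 225, 193, 194, 186]
-95 x-70..: [111, 111, 122, 108, 58, 63, 63, 62, 63, 64, 63, 64, 64, 63, 63, 64, 65, 65, 67, 65, 66, 66, 67, 67, 67, 68, 68, 69, 69, 69, 66, 112, 158, 195, 196, 163]
-100 x-70..: [106, 113, 129, 153, 101, 59, 61, 58, 59, 61, 60, 61, 59, 60, 61, 62, 63, 63, 63, 63, 65, 65, 65, 66, 66, 65, 66, 66, 65, 67, 76, 144, 164, 194, 194, 195]
-105 x-70..: [102, 107, 104, 116, 150, 153, 142, 148, 140, 139, 134, 140, 142, 135, 142, 123, 138, 124, 137, 136, 114, 135, 114, 119, 122, 120, 128, 110, 113, 132, 134, 150, 172, 193, 191, 193]
```

```bash
python3 -c "
from cell import arm
print(arm.sign_off())"
```

```text
the job is handed in; nothing more can be done
None
```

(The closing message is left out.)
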